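# Clear the tray and switch on the cane press at its locking toggle

### The arm

A 6-joint arm with a two-finger parallel gripper is mounted at the origin on the work surface. World frame = base frame: x ahead of the robot, y to its left, z up, the work surface at z = 0. Lengths are in m, angles in rad, forces in N, time in s.
With the tool pointing down it reaches from about 0.35 to 0.975 m from the base axis. Payload 4.9 kg.
Tool frame: the origin (TCP) lies on the centre line of the jaws, within the pads' length; the fingertips stand ctrl.nose_length ahead of it and the grasp point (between the pads) lies 2 mm behind it (ctrl.nose_length is the distance from the TCP to the fingertips, in m); z points along the fingers, y is the direction in which the jaws open and shut (so a half turn about z gives the same grasp; the last joint's range is limited). The gripper opens to 85 mm and grips with 20 to 120 N. Pads are 22 mm wide; open, the fingers measure 114 mm over their backs; the gripper's body (76 mm by 85 mm) begins 54 mm behind the grasp point. The pads swing forward as they close: fully open they stand 13 mm farther back than shut.
Start: joints at [1.206, 0.053, 1.613, -0, 1.476, -0.119], TCP at [0.152, 0.606, 0.248] pointing down, gripper open.
Joint ranges: [-3.01, 3.01], [-1.01, 2.22], [0.06, 2.58], [-1.02, 4.17], [0.09, 2.62], [-3.14, 3.14]. Speed limits (rad/s): [2.57, 2.57, 3.14, 3.14, 3.14, 3.14].

### API

Orientations are given as a rotation vector (axis times angle).
In Python, from station import sensors, get_image, order, ctrl gives the robot as it stands.
- The arm moves only by the tool move_arm, never from a script. Its argument "increments" is a list of rows, each a list of 5 numbers: the shift along the tool's x, y, z in cm, then the turn about the tool's z in degrees, then the finger opening in cm, from 0 to 8.54. In form: [[dx, dy, dz, twist, gripper], ...]. A call has 1 to 5 rows; each row is the pose to reach, as a shift and turn from the pose commanded when the call began, along the tool's axes at that moment; what a row does not reach only later rows make up. A row lasts 1/8 s, in which the tool goes at most 62.5 mm and 10.7 degrees, less where a joint would pass 70% of its speed; a pose out of reach is approached as far as the arm can. A call with a gripper value outside its range is refused whole. The fingers move at their own pace and stop on an object; "newtons" is the grip in N (left out, the last holds). Time passes only in rows, so rows that repeat a pose let the fingers close. It gives the time, the measured TCP pose, the force and the opening at its end, in the units of the state.
- sensors.get_obs(): the state, without advancing time (a new reading comes with each control period).
- get_image(name): name is "side" or "top" or "wrist"; returns a dict with "image" (480x640x3 uint8, red, green, blue), "K" (3x3 intrinsics, pixels), "R" (3x3) and "t" (3): a world point X has camera coordinates R X + t. Camera axes: x right, y down, z forward; pixel columns grow to the right and rows downward; lengths in m; the calibration is good to about 2 mm. A picture is of the moment at which its call begins. There is no depth.
- order.finish_job(): hands the job in, once; it reports no verdict.
The state is a dict: "t": time; "q": joint angles; "dq": joint speeds; "effort": joint torques, N m; "tool_pos": TCP position; "tool_rot": TCP orientation; "contact_force": force on the tool from outside, world axes, zero at the start; "wrist_torque": the same for the moment, N m; "opening": finger opening in m.
Only numpy, scipy, OpenCV 4.12 (cv2) and the standard library are available. Lean on these libraries where they do the work, as an engineer would, in place of code of your own. Each camera call takes 0.05 s, during which the arm holds its last target.

### The job

Get the cane press ready to run: first take the stub of cane out of the open tray and put it in the scrap bin, then push the tray fully home, and last switch the press on at its locking toggle - pull the bat outward along its own length to clear the lock, flip it right over to the other side, and let it sink fully back so that it is locked there. Leave the cup, the spare knob and the spanner where they are.

Things in the scene. Friction and masses are not known exactly. Their poses are not given: they have to be found in the camera images.
- press: Steel roller press for cane, bolted down, housing 280 x 360 mm and 295 mm tall, with two black hand knobs on top (395 mm) and a green drive wheel on its +y side. Origin: centre of the underside, on the table. Its own -x axis points out of the front plate, which lies 140 mm from the origin; the tray comes out of that side.
- tray (a joint): Slide of the juice tray: 0 = fully home in the press, grows to 0.15 m (stop) as it is drawn out along the press's -x axis. It starts partly to fully out, stays where it is left, and takes about 3 N to slide.
- tray_floor (a point): Top face of the tray's floor, at the tray's middle, 49 mm above the table; axes as the press's. The tray is an open steel pan 200 x 200 mm outside, walls 4 mm thick, its rim 28 mm above its underside (73 mm above the table).
- tray_handle (a point): Middle of the tray's bar handle, a round horizontal bar about 10 mm thick and 90 mm long parallel to the tray's front (along the press's y), 35 mm in front of the tray's front wall and 61 mm above the table. With the tray home it lies 65 mm in front of the press's front plate.
- cane: Loose straw-coloured stub of sugar cane, a block with rounded edges 56 mm long (its x) x 24 mm wide (its y) x 24 mm high, about 50 g, lying in the open tray. Origin: centre of its underside.
- bin: Grey open scrap bin, fixed to the table, 180 mm (its x) x 130 mm (its y), 70 mm high, walls and floor about 4 mm. Origin: centre of its underside, on the table. The only open bin; it and the switch box may have changed places.
- switch: Grey switch box, fixed to the table, 130 mm (its x) x 90 mm (its y), top plate 70 mm above the table, carrying one steel toggle bat. A small steel gate stands in the middle of the top, up to 89 mm above the table, and blocks the bat's foot from crossing. Origin: centre of the underside, on the table. The bat leans towards the box's -x side when off, +x side when on.
- switch_pivot (a point): Pivot of the toggle, 55 mm above the table over the middle of the switch box, inside it; axes as the box's. The bat swings about the y axis through this point.
- toggle (a joint): Swing of the bat about the pivot: 0 = off, leaning 0.5 rad from upright to the box's -x side; 1.0 rad = on, leaning 0.5 rad to the +x side. It cannot pass the gate unless the bat is pulled out. It stays where it is left, friction only.
- bat (a joint): How far the bat is pulled out along its own length, away from the pivot: 0 = sunk in (locked), 0.014 m = stop. A spring draws it in: about 5 N at 0, 10 N at the stop. About 0.010 m clears the gate; pull 0.012 m or more. Released past the gate it sinks back to 0 and is locked on that side.
- bat_grip (a point): Point on the bat's centre line where it is best gripped, 66 mm from the pivot when sunk in; its axes are the box's axes turned with the swing, so they equal the box's when joint toggle reads 0. The bat is a round tapered steel rod, 12 mm thick at its foot to 16 mm near its end, free to grip from 34 mm to 92 mm from the pivot; a foot block 12 x 18 mm lies just below (26 to 34 mm).
- jug: Bystander: open steel cup, 72 mm across, 100 mm high. Origin: centre of its underside.
- spare_knob: Bystander: spare grey hand knob, 68 mm across, 36 mm high. Origin: centre of its underside.
- spanner: Bystander: steel spanner lying on the table.

How it is judged:
By the outcome, as a careful person would: the job done as asked, in the order asked, and still so for the second after the job is handed in, with the robot touching nothing.
It also fails if it takes over 72 s, if anything falls off the work surface, if the arm or the gripper's body presses on something with over 40 N, if the wrist force passes 120 N, or if a joint passes its speed limit or range.

## Working session

There is one attempt and no reset: what is moved stays moved. The work goes in short steps, Python scripts to look and compute and a tool call to move; the robot and the scene stay as the last step left them, time stands still between calls to the robot, and variables do not carry over. Pictures are saved under pics/ and viewed, and the job is handed in when it is done.

Besides the shell and the picture viewer there is one more tool, called after ">>>" as name([rows], argument=value, ...), one row to a line, values as JSON. move_arm: Moves the arm, as the interface text tells. Its arguments: {"type":"object","properties":{"increments":{"type":"array"},"newtons":{"type":"number"}},"required":["increments"]}

```bash
ls; mkdir -p pics; python3 - <<'E'
from station import sensors,get_image,ctrl
import cv2
o=sensors.get_obs();print(o['t'],o['tool_pos'],o['tool_rot'],o['opening'],ctrl.nose_length)
for n in['side','top','wrist']:
    d=get_image(n);cv2.imwrite(f'pics/{n}0.png',d['image'][:,:,::-1]);print(n,d['K'].tolist(),(-d['R'].T@d['t']).round(3),d['R'].round(3).tolist())
E
```

```text
pics
0.0 [0.15186038 0.60564321 0.24704858] [-0.38507024 -3.11740926  0.00316851] 0.08546932856480255 0.017
side [[582.236020267498, 0.0, 323.1035230968585], [0.0, 582.236020267498, 238.06971375376534], [0.0, 0.0, 1.0]] [0.949 0.21  1.303] [[-0.51, 0.86, -0.0], [0.819, 0.486, -0.304], [-0.261, -0.155, -0.953]]
top [[504.443605263092, 0.0, 315.31316860088634], [0.0, 504.443605263092, 241.75642324695974], [0.0, 0.0, 1.0]] [0.467 0.032 1.101] [[-0.021, -0.999, 0.029], [-0.989, 0.017, -0.146], [0.146, -0.032, -0.989]]
wrist [[415.59607706200524, 0.0, 319.3590786416145], [0.0, 415.59607706200524, 240.4081995635239], [0.0, 0.0, 1.0]] [0.071 0.627 0.372] [[0.243, 0.97, -0.003], [0.919, -0.229, 0.321], [0.31, -0.081, -0.947]]
```

View pics/side0.png

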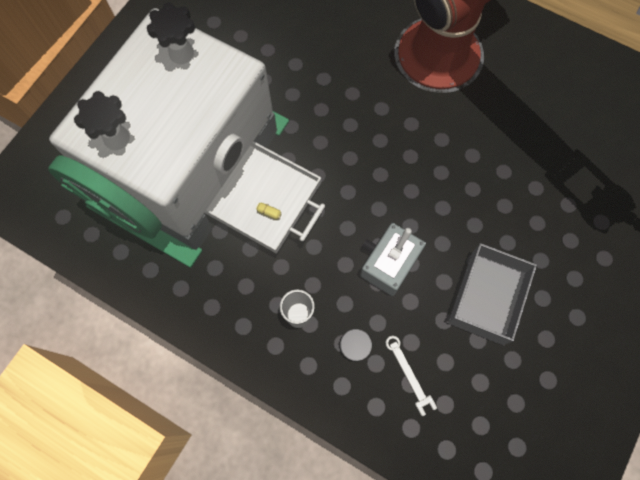

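View pics/top0.png

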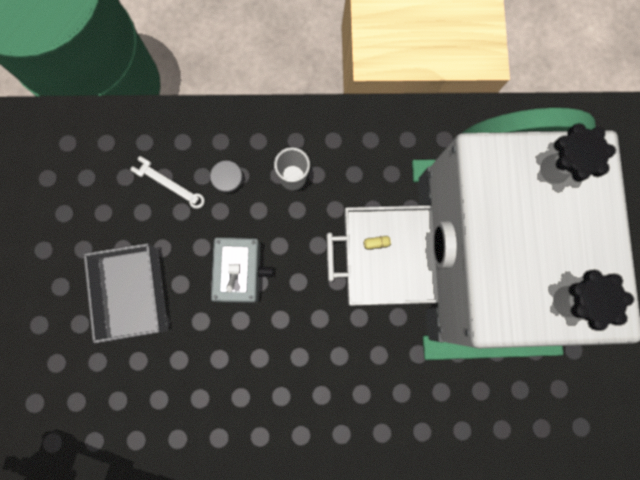

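View pics/wrist0.png

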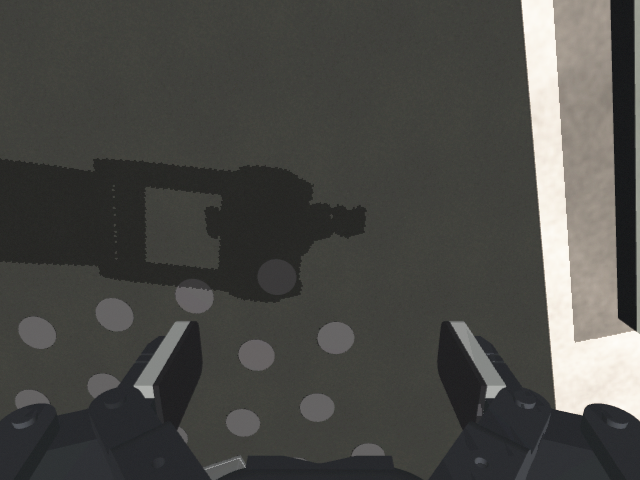

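The top view shows the tray and handle at about (335-435, 205-305), cane (377,242), switch box (236,270), bin (125,292), cup (292,168), knob (226,176) and spanner (168,182). Next I'll zoom in.

```bash
cat > h.py <<'E'
from station import sensors,get_image,ctrl
import cv2,numpy as np
def ray(d,uv,z):
    uv=np.atleast_2d(uv).astype(float)
    c=np.c_[uv,np.ones(len(uv))]@np.linalg.inv(d['K']).T@d['R']
    o=-d['R'].T@d['t']
    return o+c*((z-o[2])/c[:,2])[:,None]
def tri(d1,a,d2,b):
    P1=d1['K']@np.c_[d1['R'],d1['t']];P2=d2['K']@np.c_[d2['R'],d2['t']]
    x=cv2.triangulatePoints(P1,P2,np.array(a,float).reshape(2,1),np.array(b,float).reshape(2,1));return (x[:3]/x[3]).ravel()
def proj(d,X):
    c=np.atleast_2d(X)@d['R'].T+d['t'];p=c@d['K'].T;return p[:,:2]/p[:,2:]
def crop(d,x0,y0,x1,y1,s,f):
    cv2.imwrite(f,cv2.resize(d['image'][y0:y1,x0:x1,::-1],None,fx=s,fy=s,interpolation=cv2.INTER_CUBIC))
E
python3 - <<'E'
from h import *
import pickle
T=get_image('top');S=get_image('side');pickle.dump((T,S),open('im0.pkl','wb'))
crop(T,195,225,295,315,6,'pics/sw_top.png');crop(S,345,210,445,300,6,'pics/sw_side.png')
crop(T,320,190,460,315,5,'pics/tray_top.png')
for n,d in(('top',T),('side',S)):
    hsv=cv2.cvtColor(d['image'],cv2.COLOR_RGB2HSV)
    m=cv2.inRange(hsv,(20,90,90),(35,255,255))
    if n=='top': m[:190]=0;
    else: m[300:]=0;m[:150]=0;m[:,:200]=0
    cs=[c for c in cv2.findContours(m,0,2)[0] if cv2.contourArea(c)>40]
    for c in cs:
        r=cv2.minAreaRect(c);print(n,r); p=ray(d,cv2.boxPoints(r),.049+.018);print(p.mean(0),p[:,:2].round(3).tolist())
E
```

```text
top ((376.907470703125, 242.39881896972656), (9.731660842895508, 24.63326644897461), 81.25383758544922)
[ 0.61593985 -0.12955588  0.067     ] [[0.623, -0.103], [0.63, -0.154], [0.609, -0.156], [0.602, -0.105]]
side ((268.0000305175781, 210.5), (22.978628158569336, 9.585370063781738), 23.198589324951172)
[ 0.61685077 -0.13160026  0.067     ] [[0.631, -0.156], [0.609, -0.16], [0.603, -0.107], [0.625, -0.103]]
```

View pics/sw_top.png

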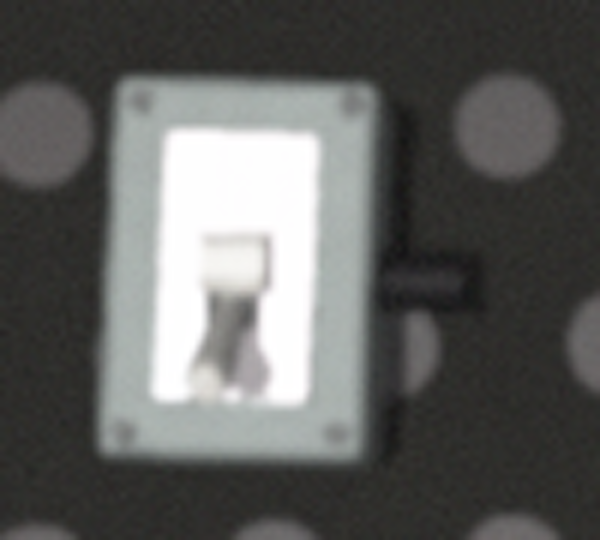

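View pics/sw_side.png

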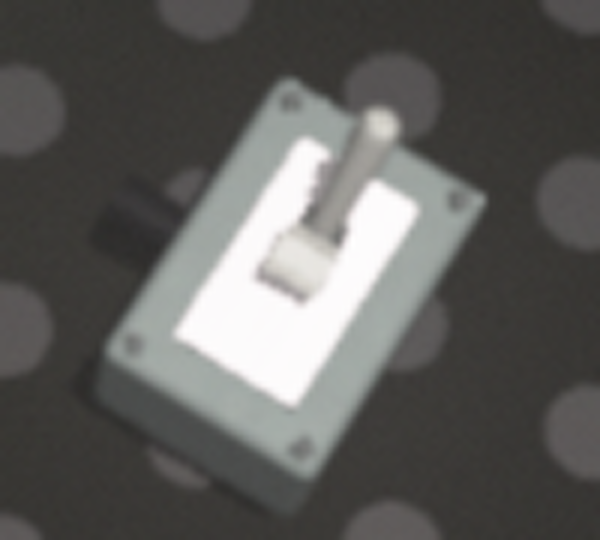

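View pics/tray_top.png

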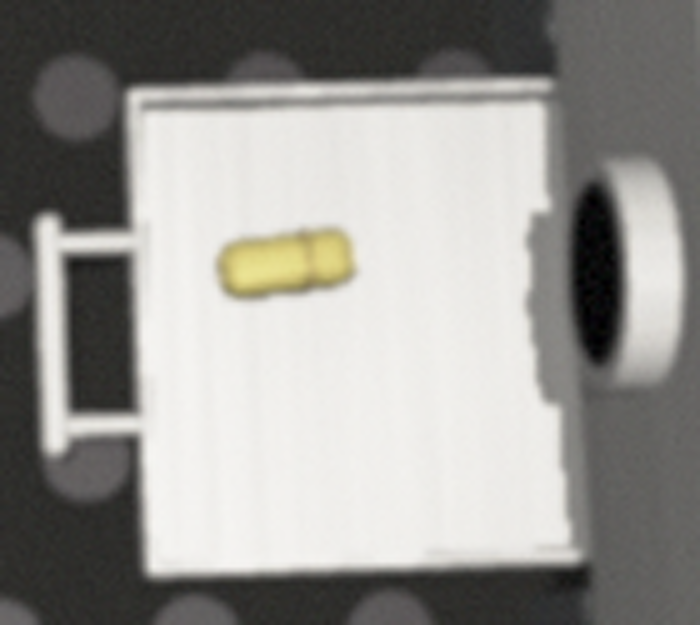

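Cane centre agrees in both views at about (0.616,-0.130), long axis nearly along world y. The bat leans towards the robot (world -x), so "on" is +x. Now the other points.

```bash
python3 - <<'E'
from h import *
import pickle
T,S=pickle.load(open('im0.pkl','rb'))
c=np.array([[118,78],[383,83],[370,460],[98,455]])/6+[195,225]-.4
p=ray(T,c,.07);print('box top',p.round(3).tolist(),p.mean(0).round(4))
c=np.array([[288,78],[487,200],[305,480],[103,352]])/6+[345,210]-.4
p=ray(S,c,.07);print('box side',p.round(3).tolist(),p.mean(0).round(4))
print('bat tip', tri(T,np.array([207,382])/6+[194.6,224.6],S,np.array([382,122])/6+[344.6,209.6]))
h=np.array([[48,215],[57,455]])/5+[320-.4,190-.4]
print('handle',ray(T,h,.061).round(4).tolist())
w=np.array([[128,92],[148,577],[550,80],[580,555]])/5+[320-.4,190-.4]
print('tray rim',ray(T,w,.073).round(4).tolist())
print('press front top corners',ray(T,[[461,133],[474,346]],.295).round(4).tolist())
crop(T,70,230,180,350,5,'pics/bin_top.png');crop(S,440,235,545,350,5,'pics/bin_side.png');crop(S,200,130,335,260,5,'pics/tray_side.png')
E
```

```text
box top [[0.631, 0.206, 0.07], [0.628, 0.116, 0.07], [0.499, 0.121, 0.07], [0.503, 0.212, 0.07]] [0.5653 0.1638 0.07  ]
box side [[0.5, 0.125, 0.07], [0.504, 0.211, 0.07], [0.631, 0.204, 0.07], [0.627, 0.118, 0.07]] [0.5655 0.1645 0.07  ]
bat tip [0.52258614 0.16607974 0.13973748]
handle [[0.6392, -0.0311, 0.061], [0.5388, -0.0323, 0.061]]
tray rim [[0.6886, -0.0651, 0.073], [0.4878, -0.0672, 0.073], [0.6911, -0.2426, 0.073], [0.4931, -0.2441, 0.073]]
press front top corners [[0.7668, -0.2433, 0.295], [0.415, -0.2415, 0.295]]
```

View pics/bin_top.png

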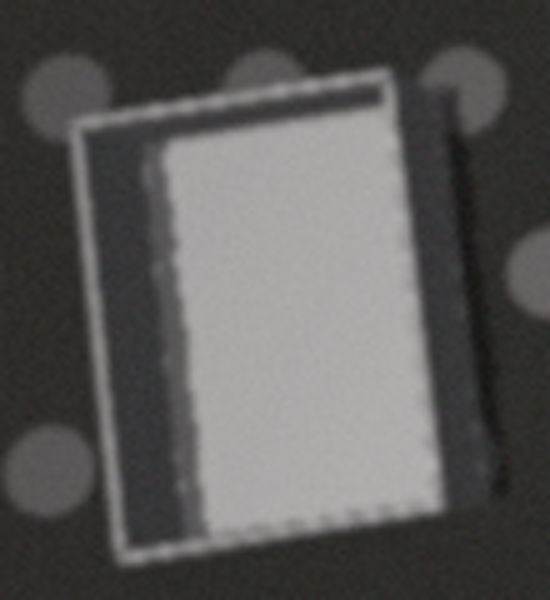

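View pics/tray_side.png

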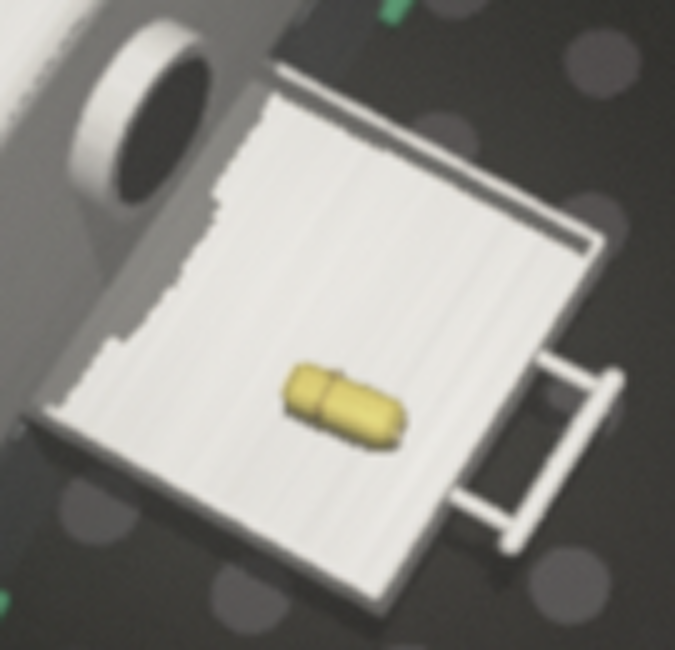

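```bash
python3 - <<'E'
from h import *
import pickle
T,S=pickle.load(open('im0.pkl','rb'))
c=np.array([[70,120],[393,70],[445,512],[120,565]])/5+[69.6,229.6]
p=ray(T,c,.07);print('bin',p.round(3).tolist(),p.mean(0).round(4))
print('top cane z.073',ray(T,[[376.9,242.4]],.073), 'tri',tri(T,(376.9,242.4),S,(268.0,210.5)))
# target from start pose
from scipy.spatial.transform import Rotation as R
o=sensors.get_obs();M=R.from_rotvec(o['tool_rot']).as_matrix();print(M.round(3).tolist(),o['tool_pos'])
d=M.T@(np.array([.616,-.130,.20])-o['tool_pos']);print(d*100)
E
```

```text
bin [[0.603, 0.47, 0.07], [0.621, 0.341, 0.07], [0.442, 0.315, 0.07], [0.425, 0.443, 0.07]] [0.5227 0.3922 0.07  ]
top cane z.073 [[ 0.61505693 -0.12857027  0.073     ]] tri [ 0.61642461 -0.13084728  0.06612107]
[[-0.97, 0.243, -0.0], [0.243, 0.97, -0.001], [0.0, -0.001, -1.0]] [0.15197584 0.60595708 0.24772063]
[-62.91578881 -60.08869251   4.82053247]
```

View pics/bin_side.png

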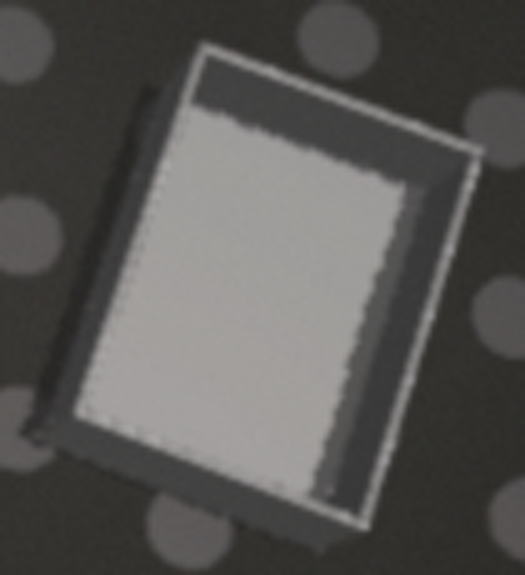

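Bin centre (0.523,0.392), with the right size (180 x 130). Box centre (0.565,0.164), yaw about -2.5°. The handle is 210 mm in front of the press, so the tray is about 145 mm out. Now moving towards the cane.

```bash
cat >> h.py <<'E'
from scipy.spatial.transform import Rotation as Rn
def go(x,y,z,yaw):
    o=sensors.get_obs();M=Rn.from_rotvec(o['tool_rot']).as_matrix()
    d=M.T@(np.array([x,y,z])-o['tool_pos'])*100
    y0=np.degrees(np.arctan2(M[1,0],M[0,0]));tw=(y0-yaw+180)%360-180
    print('t %.2f'%o['t'],'pos',o['tool_pos'].round(4),'yaw %.1f tilt %.4f'%(y0,M[2,2]),'F',np.round(o['contact_force'],1),'open %.4f'%o['opening'],'q',np.round(o['q'],2))
    print('shift',d.round(2),'twist %.1f'%tw)
E
```

>>> move_arm([
  [-22.5, -21.5, 0, 20, 6],
  [-22.5, -21.5, 0, 40, 6],
  [-22.5, -21.5, 0, 50, 6],
  [-22.5, -21.5, 0, 60, 6],
  [-22.5, -21.5, 0, 69, 6],
])

```text
t: 0.88
tool_pos: [0.3186, 0.3412, 0.2484]
tool_rot: [1.759, 2.602, 0.001]
contact_force: [0.2, 0.9, 0.5]
opening: 0.0599
```

```bash
python3 -c "
from h import *
go(.616,-.130,.20,97)"
```

```text
t 0.88 pos [0.3186 0.3412 0.2484] yaw 111.9 tilt -1.0000 F [0.2 0.9 0.5] open 0.0599 q [ 0.66 -0.34  1.97 -0.    1.52  0.28]
shift [-54.8   10.04   4.85] twist 14.9
```

>>> move_arm([
  [-5.5, 1.0, 0, 10, 6],
  [-11, 2, 0, 15, 6],
  [-16.5, 3, 0, 15, 6],
  [-22, 4, 0, 15, 6],
  [-27.5, 5, 0, 15, 6],
])

```text
t: 1.5
tool_pos: [0.4689, 0.1055, 0.2485]
tool_rot: [2.078, 2.356, 0.001]
contact_force: [0.5, 0.8, 1.1]
opening: 0.0601
```

```bash
python3 -c "
from h import *
go(.616,-.130,.20,97)"
```

```text
t 1.50 pos [0.4689 0.1055 0.2485] yaw 97.2 tilt -1.0000 F [0.5 0.8 1.1] open 0.0601 q [ 0.07 -0.31  1.94  0.    1.51 -0.06]
shift [-25.2   11.65   4.85] twist 0.2
```

>>> move_arm([
  [-5.5, 2.5, 0.5, 0, 6],
  [-11, 5, 1.5, 0, 6],
  [-16, 7.5, 3, 0, 6],
  [-21, 9.8, 4, 0, 6],
  [-25.2, 11.65, 4.85, 0, 6],
])

```text
t: 2.12
tool_pos: [0.616, -0.1302, 0.199]
tool_rot: [-2.078, -2.355, 0.0]
contact_force: [0.5, 0.5, 0.6]
opening: 0.0598
```

```bash
python3 -c "
from h import *
d=get_image('wrist');cv2.imwrite('pics/w1.png',d['image'][:,:,::-1])
hsv=cv2.cvtColor(d['image'],cv2.COLOR_RGB2HSV);m=cv2.inRange(hsv,(20,90,90),(35,255,255))
for c in cv2.findContours(m,0,2)[0]:
  if cv2.contourArea(c)>300:
    r=cv2.minAreaRect(c);print(r,ray(d,[r[0]],.067),ray(d,cv2.boxPoints(r),.067)[:,:2].round(3).tolist())
go(.616,-.130,.062,97)"
```

```text
((317.9999694824219, 232.49996948242188), (35.99999237060547, 82.99998474121094), 0.0) [[ 0.61425172 -0.12890319  0.067     ]] [[0.606, -0.159], [0.6, -0.103], [0.622, -0.1], [0.63, -0.156]]
t 2.17 pos [ 0.6172 -0.1344  0.1975] yaw 97.0 tilt -1.0000 F [-2.2 -3.2 -0.2] open 0.0599 q [-0.33  0.1   1.65 -0.    1.39 -0.45]
shift [ 0.49 -0.05 13.55] twist -0.0
```

View pics/w1.png

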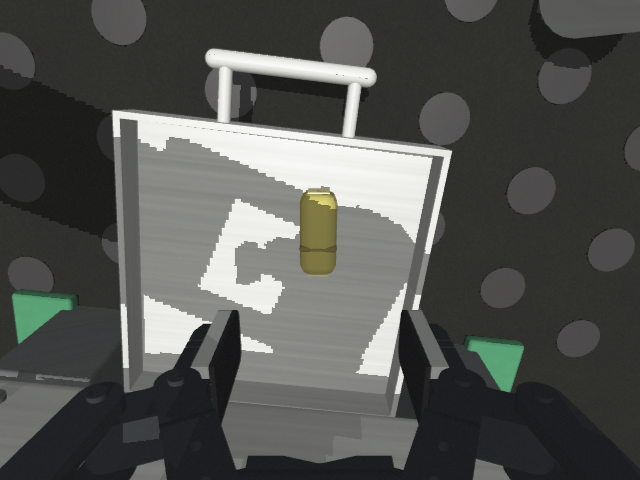

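Wrist view: the cane, centred at (318,232), is aligned with the jaws and between the pads. Descend and grip.

>>> move_arm([
  [0, 0, 5, 0, 6],
  [0, 0, 10, 0, 6],
  [0, 0, 12.5, 0, 6],
  [0, 0, 13.1, 0, 6],
  [0, 0, 13.1, 0, 6],
], newtons=40)

```text
t: 2.8
tool_pos: [0.6158, -0.1282, 0.0695]
tool_rot: [2.077, 2.356, 0.0]
contact_force: [0.0, 0.5, 0.7]
opening: 0.06
```

>>> move_arm([
  [0, 0, 0, 0, 1],
  [0, 0, 0, 0, 1],
  [0, 0, 0, 0, 1],
  [0, 0, 0, 0, 1],
  [0, 0, 0, 0, 1],
])

```text
t: 3.42
tool_pos: [0.6166, -0.1286, 0.0707]
tool_rot: [2.076, 2.355, 0.002]
contact_force: [0.2, 0.1, 5.5]
opening: 0.0234
```

>>> move_arm([
  [0, 0, -3, 0, 1],
  [0, 0, -7, 0, 1],
  [0, 0, -12, 0, 1],
  [0, 0, -12, 0, 1],
])

```text
t: 3.92
tool_pos: [0.6181, -0.1291, 0.1948]
tool_rot: [2.071, 2.35, 0.006]
contact_force: [-0.4, -0.7, -1.1]
opening: 0.023
```

```bash
python3 -c "
from h import *
d=get_image('wrist');cv2.imwrite('pics/w2.png',d['image'][:,:,::-1])
go(.523,.392,.18,97)"
```

```text
t 3.98 pos [ 0.6166 -0.1286  0.1915] yaw 97.2 tilt -1.0000 F [-1.5  0.6 -0.6] open 0.0231 q [-0.32  0.1   1.66 -0.    1.38 -0.45]
shift [52.83 -2.76  1.03] twist 0.2
```

View pics/w2.png

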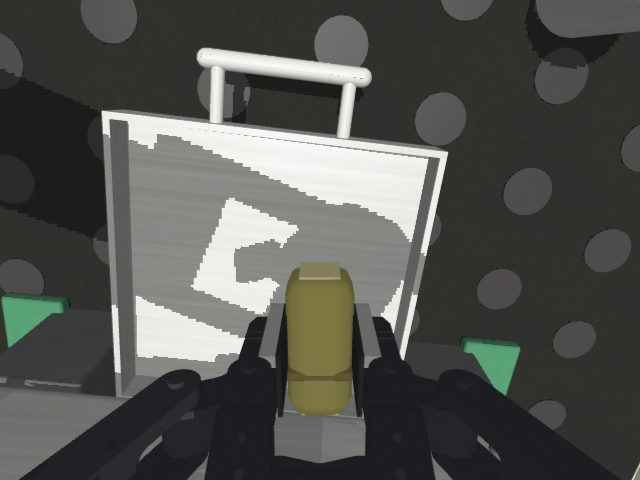

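Cane is held (opening 23 mm) and the tray is empty. Carry it to the bin.

>>> move_arm([
  [5.5, -0.3, 0, 0, 1],
  [11, -0.6, 0, 0, 1],
  [17, -0.9, 0, 0, 1],
  [23, -1.2, 0, 0, 1],
  [29, -1.5, 0, 0, 1],
])

```text
t: 4.6
tool_pos: [0.5623, 0.1592, 0.1864]
tool_rot: [-2.076, -2.355, 0.004]
contact_force: [0.6, -0.9, -0.3]
opening: 0.0231
```

>>> move_arm([
  [6, -0.3, 0, 0, 1],
  [12, -0.6, 0, 0, 1],
  [18, -0.9, 0, 0, 1],
  [22.5, -1.2, 0, 0, 1],
  [23.8, -1.25, 0, 0, 1],
])

```text
t: 5.22
tool_pos: [0.5198, 0.3939, 0.1861]
tool_rot: [-2.073, -2.359, 0.006]
contact_force: [-0.1, -1.0, 0.0]
opening: 0.023
```

```bash
python3 -c "
from h import *
go(.523,.392,.045,97)"
```

```text
t 5.22 pos [0.5198 0.3939 0.1861] yaw 97.4 tilt -1.0000 F [-0.1 -1.   0. ] open 0.0230 q [0.53 0.16 1.6  0.   1.38 0.41]
shift [-0.21  0.34 14.11] twist 0.4
```

>>> move_arm([
  [0, 0, 5, 0, 1],
  [0, 0, 10, 0, 1],
  [0, 0, 13, 0, 1],
  [0, 0, 14.1, 0, 1],
  [0, 0, 14.1, 0, 1],
])

```text
t: 5.85
tool_pos: [0.5216, 0.3913, 0.0469]
tool_rot: [-2.078, -2.355, 0.003]
contact_force: [0.0, 0.4, 0.1]
opening: 0.0235
```

>>> move_arm([
  [0, 0, 0, 0, 4.5],
  [0, 0, 0, 0, 4.5],
  [0, 0, 0, 0, 4.5],
  [0, 0, -5, 0, 4.5],
  [0, 0, -10, 0, 4.5],
])

```text
t: 6.48
tool_pos: [0.5214, 0.3919, 0.1485]
tool_rot: [-2.077, -2.356, 0.002]
contact_force: [0.1, -0.9, 0.6]
opening: 0.0449
```

```bash
python3 -c "
from h import *
d=get_image('wrist');cv2.imwrite('pics/w3.png',d['image'][:,:,::-1])
go(.589,.02,.18,97)"
```

```text
t 6.53 pos [0.5253 0.3944 0.1583] yaw 97.2 tilt -0.9999 F [2.  2.7 5.6] open 0.0451 q [ 0.53  0.19  1.62 -0.    1.32  0.4 ]
shift [-37.93   1.64  -2.34] twist 0.2
```

View pics/w3.png

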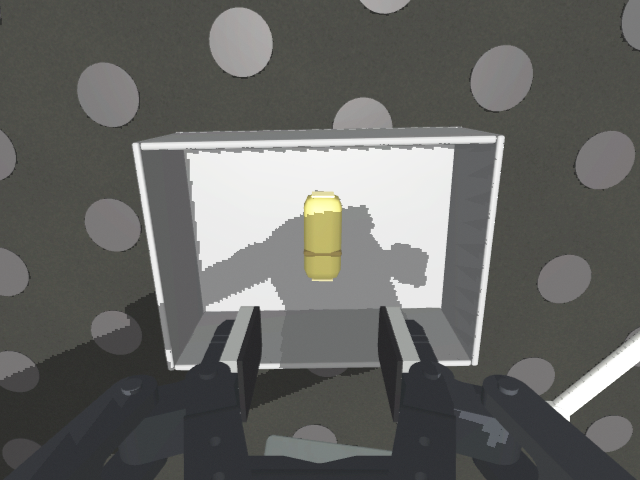

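The cane lies in the bin at (322,237). Next, the handle: close the fingers and go above it, in front.

>>> move_arm([
  [-4, 0.2, -3.5, 7, 0],
  [-10, 0.4, -3.5, 7, 0],
  [-16, 0.7, -3.5, 7, 0],
  [-22, 1, -3.5, 7, 0],
  [-28, 1.2, -3.5, 7, 0],
])

```text
t: 7.15
tool_pos: [0.5692, 0.1141, 0.1834]
tool_rot: [2.216, 2.225, 0.002]
contact_force: [1.4, -0.1, 0.0]
opening: 0.0
```

```bash
python3 -c "
from h import *
go(.589,.015,.16,90)"
```

```text
t 7.15 pos [0.5692 0.1141 0.1834] yaw 90.2 tilt -1.0000 F [ 1.4 -0.1  0. ] open 0.0000 q [ 0.07 -0.    1.78 -0.    1.36  0.07]
shift [-9.92  1.94  2.34] twist 0.2
```

>>> move_arm([
  [-5.5, 1, 0, 0, 0],
  [-9.7, 1.9, 2, 0, 0],
  [-9.7, 1.9, 7, 0, 0],
  [-9.7, 1.9, 11, 0, 0],
  [-9.7, 1.9, 12, 0, 0],
])

```text
t: 7.78
tool_pos: [0.586, 0.019, 0.0597]
tool_rot: [-2.215, -2.222, 0.006]
contact_force: [-0.4, 0.9, -0.0]
opening: 0.0
```

```bash
python3 -c "
from h import *
d=get_image('side');crop(d,200,100,400,250,4,'pics/s4.png')
go(.589,-.161,.062,90)"
```

```text
t 7.83 pos [0.5866 0.0191 0.0603] yaw 90.2 tilt -1.0000 F [-0.3 -0.3 -0.4] open 0.0001 q [-0.09  0.15  1.84 -0.    1.15 -0.1 ]
shift [-18.01   0.17  -0.18] twist 0.2
```

View pics/s4.png

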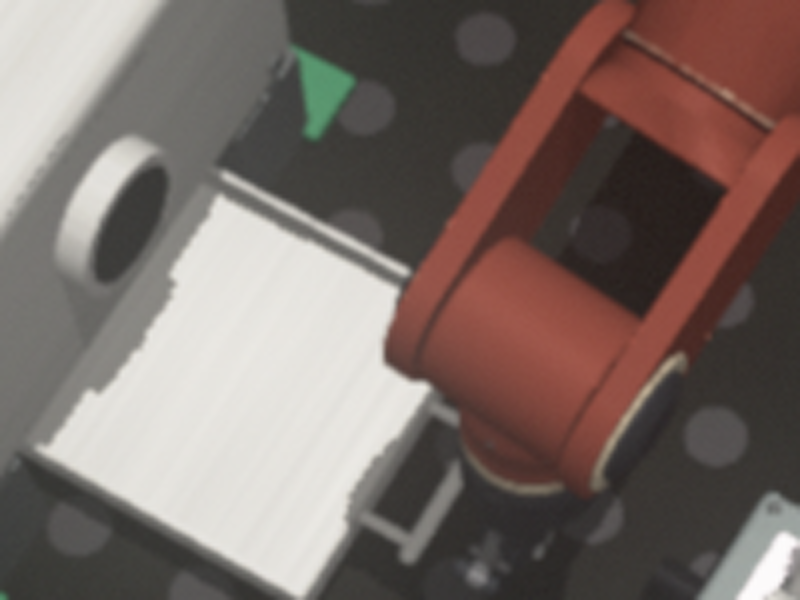

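The closed fingers stand in front of the bar and the tray is empty. Push it.

>>> move_arm([
  [-2.5, 0.15, 0, 0, 0],
  [-4.5, 0.15, 0, 0, 0],
  [-6.5, 0.15, 0, 0, 0],
  [-8.5, 0.15, 0, 0, 0],
  [-10.5, 0.15, 0, 0, 0],
])

```text
t: 8.45
tool_pos: [0.5907, -0.0873, 0.0637]
tool_rot: [2.217, 2.225, 0.002]
contact_force: [1.9, 5.0, 2.3]
opening: 0.0001
```

>>> move_arm([
  [-2, 0, 0, 0, 0],
  [-4, 0, 0, 0, 0],
  [-5.5, 0, 0, 0, 0],
  [-6.2, 0, 0, 0, 0],
  [-6.5, 0, 0, 0, 0],
])

```text
t: 9.07
tool_pos: [0.59, -0.1514, 0.0624]
tool_rot: [-2.217, -2.224, 0.001]
contact_force: [1.1, 1.8, 1.6]
opening: -0.0001
```

```bash
python3 -c "
from h import *
go(.589,-.161,.062,90)"
```

```text
t 9.07 pos [ 0.59   -0.1514  0.0624] yaw 90.2 tilt -1.0000 F [1.1 1.8 1.6] open -0.0001 q [-0.37  0.2   1.78 -0.    1.16 -0.38]
shift [-0.96 -0.1   0.04] twist 0.2
```

Continuing slowly to the stop, watching the force.

>>> move_arm([
  [-0.3, 0, 0, 0, 0],
  [-0.6, 0, 0, 0, 0],
  [-0.8, 0, 0, 0, 0],
  [-0.9, 0, 0, 0, 0],
  [-0.9, 0, 0, 0, 0],
])

```text
t: 9.7
tool_pos: [0.59, -0.1578, 0.0624]
tool_rot: [-2.214, -2.223, -0.003]
contact_force: [0.5, 8.6, 2.6]
opening: -0.0
```

>>> move_arm([
  [-0.2, 0, 0, 0, 0],
  [-0.4, 0, 0, 0, 0],
  [-0.5, 0, 0, 0, 0],
])

```text
t: 10.07
tool_pos: [0.59, -0.1582, 0.0625]
tool_rot: [-2.209, -2.217, -0.013]
contact_force: [-0.4, 26.6, 7.7]
opening: 0.0002
```

```bash
python3 -c "
from h import *
go(.589,-.161,.062,90)"
```

```text
t 10.07 pos [ 0.59   -0.1582  0.0625] yaw 90.2 tilt -0.9999 F [-0.4 26.6  7.7] open 0.0002 q [-0.39  0.2   1.78  0.01  1.17 -0.4 ]
shift [-0.28 -0.1   0.04] twist 0.2
```

Firm stop at 26 N. Back off, lift and check.

>>> move_arm([
  [1, 0, 0, 0, 0],
  [5, 0, 0, 0, 0],
  [8, 0, -5, -10, 0],
  [11, 0, -11, -20, 3],
  [14, 0, -15, -30, 3],
])

```text
t: 10.7
tool_pos: [0.5902, -0.0251, 0.2153]
tool_rot: [1.558, 2.725, -0.001]
contact_force: [0.1, 0.2, -0.5]
opening: 0.0301
```

```bash
python3 -c "
from h import *
d=get_image('top');crop(d,300,100,480,360,2.3,'pics/t5.png');
c=get_image('side');crop(c,150,80,350,280,3,'pics/s5.png')
go(.5338,.1656,.19,177.5)"
```

```text
t 10.80 pos [ 0.5931 -0.0238  0.2202] yaw 120.5 tilt -0.9999 F [-0.2 -0.3 -0.1] open 0.0302 q [-0.17 -0.01  1.72 -0.    1.42 -0.7 ]
shift [19.35  4.47  2.9 ] twist -57.0
```

View pics/t5.png

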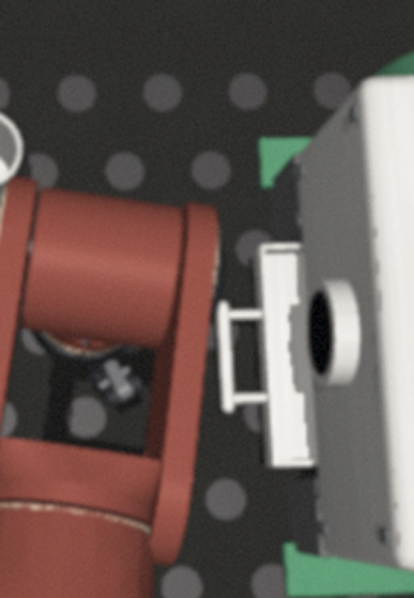

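View pics/s5.png

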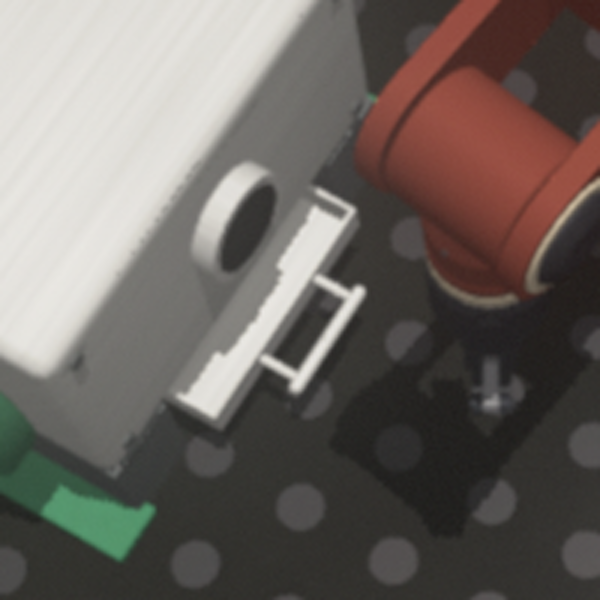

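```bash
python3 -c "
from h import *
T=get_image('top')
h=np.array([[223,302],[232,410]])/2.3+[299.7,99.7]
print('handle',ray(T,h,.061).round(4))
S=get_image('side')
h=np.array([[360,290],[296,388]])/3+[149.7,79.7]
print('handle',ray(S,h,.061).round(4))
h=np.array([[263,243],[275,468]])/2.3+[299.7,99.7]
print('rim',ray(T,h,.073).round(4))
# front plate bottom near table, top view: corners seen
"
```

```text
handle [[ 0.6403 -0.1731  0.061 ]
 [ 0.5415 -0.1768  0.061 ]]
handle [[ 0.542  -0.1749  0.061 ]
 [ 0.635  -0.1735  0.061 ]]
rim [[ 0.6921 -0.2098  0.073 ]
 [ 0.4886 -0.2103  0.073 ]]
```

Handle at y = -0.175, which is 67 mm ahead of the plate (nominal 65, within calibration), with a firm stop under 27 N: home. Now the toggle.

>>> move_arm([
  [4, 1, 0, -11, 4.5],
  [8, 2, 0, -22, 4.5],
  [12, 3, 0, -33, 4.5],
  [16, 3.8, 0, -44, 4.5],
  [19.3, 4.5, 0, -55, 4.5],
])

```text
t: 11.52
tool_pos: [0.5302, 0.1643, 0.2099]
tool_rot: [-0.16, -3.133, 0.003]
contact_force: [0.2, 0.2, -0.4]
opening: 0.0451
```

```bash
python3 -c "
from h import *
go(.5338,.1656,.19,177.5)"
```

```text
t 11.53 pos [0.5302 0.1643 0.2099] yaw 174.2 tilt -1.0000 F [ 0.2  0.2 -0.4] open 0.0451 q [ 0.17 -0.08  1.81 -0.    1.42 -1.3 ]
shift [-0.35  0.17  1.98] twist -3.3
```

>>> move_arm([
  [-0.35, 0.15, 1, -3.3, 4.5],
  [-0.35, 0.15, 2, -3.3, 4.5],
  [-0.35, 0.15, 2, -3.3, 4.5],
])

```text
t: 11.9
tool_pos: [0.5341, 0.1644, 0.1899]
tool_rot: [-0.08, -3.136, 0.002]
contact_force: [-0.1, -1.0, -0.2]
opening: 0.0448
```

```bash
python3 -c "
from h import *
d=get_image('wrist');cv2.imwrite('pics/w6.png',d['image'][:,:,::-1])
print(proj(d,[[.5338,.1656,.113],[.5214,.1661,.136],[.5654,.1642,.07]]).round(0))
go(.5338,.1656,.110,177.5)"
```

```text
[[321. 267.]
 [321. 261.]
 [321. 288.]]
t 11.95 pos [0.5347 0.1645 0.191 ] yaw 177.1 tilt -1.0000 F [-0.4  0.6  0. ] open 0.0450 q [ 0.17 -0.06  1.82 -0.    1.38 -1.35]
shift [0.07 0.11 8.1 ] twist -0.4
```

View pics/w6.png

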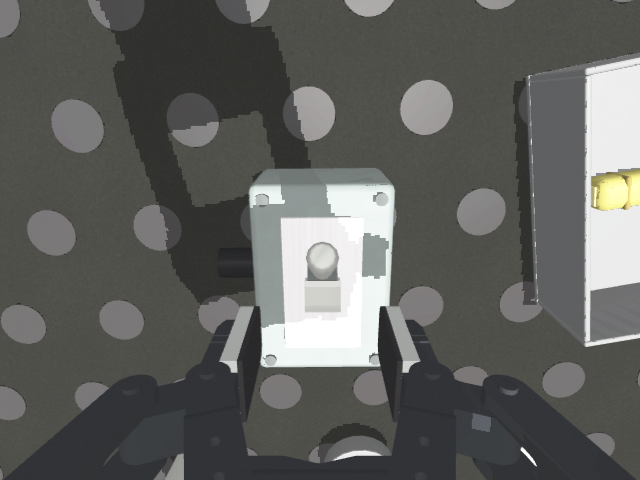

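Bat tip at (321,258), as predicted, and the box is square to the jaws. Descend and grip.

>>> move_arm([
  [0.05, 0.1, 4, 0, 4.5],
  [0.05, 0.1, 7, 0, 4.5],
  [0.05, 0.1, 8, 0, 4.5],
  [0.05, 0.1, 8, 0, 4.5],
  [0.05, 0.1, 8, 0, 4.5],
], newtons=70)

```text
t: 12.58
tool_pos: [0.5361, 0.1666, 0.1146]
tool_rot: [0.077, 3.138, 0.001]
contact_force: [0.5, -0.6, 0.3]
opening: 0.0452
```

>>> move_arm([
  [0, 0, 0, 0, 0.5],
  [0, 0, 0, 0, 0.5],
  [0, 0, 0, 0, 0.5],
  [0, 0, 0, 0, 0.5],
  [0, 0, 0, 0, 0.5],
])

```text
t: 13.2
tool_pos: [0.5355, 0.1661, 0.1142]
tool_rot: [0.076, 3.139, -0.002]
contact_force: [-1.3, -4.5, 6.8]
opening: 0.0129
```

```bash
python3 -c "
from h import *
d=get_image('wrist');cv2.imwrite('pics/w7.png',d['image'][:,:,::-1])
go(.5338,.1656,.110,177.5)"
```

```text
t 13.25 pos [0.5355 0.1661 0.1142] yaw 177.2 tilt -1.0000 F [-1.  -3.9  5.7] open 0.0129 q [ 0.17  0.02  1.88 -0.    1.24 -1.35]
shift [ 0.17 -0.05  0.42] twist -0.3
```

View pics/w7.png

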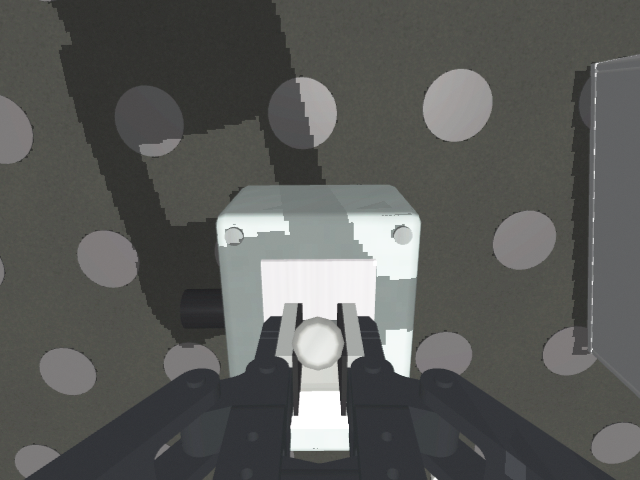

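Bat is between the pads (opening 12.9 mm). Pull outward along its lean.

>>> move_arm([
  [0.2, 0, -0.35, 0, 0.5],
  [0.38, 0, -0.7, 0, 0.5],
  [0.58, 0, -1.05, 0, 0.5],
  [0.75, 0, -1.4, 0, 0.5],
  [0.75, 0, -1.4, 0, 0.5],
])

```text
t: 13.88
tool_pos: [0.5288, 0.1663, 0.1262]
tool_rot: [0.076, 3.136, -0.001]
contact_force: [9.0, -2.4, -7.2]
opening: 0.013
```

```bash
python3 -c "
from h import *
d=get_image('wrist');cv2.imwrite('pics/w8.png',d['image'][:,:,::-1])
go(.5338,.1656,.110,177.5)"
```

```text
t 13.93 pos [0.5288 0.1663 0.1262] yaw 177.2 tilt -1.0000 F [ 8.6 -2.3 -6.9] open 0.0130 q [ 0.17 -0.01  1.89 -0.    1.26 -1.35]
shift [-0.49 -0.05  1.62] twist -0.3
```

View pics/w8.png

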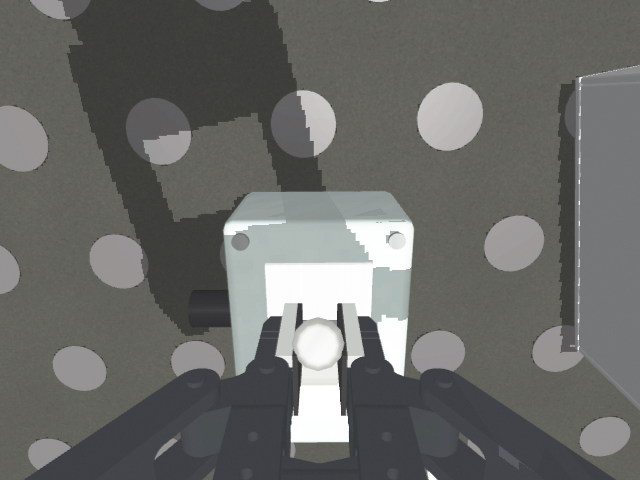

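Pulled 13.7 mm with about 10 N along the bat, no slip. Swing it over on an arc (radius about 80 mm).

>>> move_arm([
  [-0.35, 0, -0.2, 0, 0.5],
  [-0.8, 0, -0.45, 0, 0.5],
  [-1.3, 0, -0.62, 0, 0.5],
  [-1.85, 0, -0.78, 0, 0.5],
])

```text
t: 14.42
tool_pos: [0.5447, 0.1657, 0.133]
tool_rot: [-0.076, -3.137, 0.002]
contact_force: [-2.1, -3.5, -11.1]
opening: 0.0133
```

```bash
python3 -c "
from h import *
go(.5338,.1656,.110,177.5)"
```

```text
t 14.43 pos [0.5447 0.1657 0.133 ] yaw 177.2 tilt -1.0000 F [ -2.1  -3.5 -11.1] open 0.0133 q [ 0.16  0.02  1.84 -0.    1.28 -1.36]
shift [ 1.08 -0.06  2.3 ] twist -0.3
```

>>> move_arm([
  [-0.7, 0, -0.14, 0, 0.5],
  [-1.4, 0, -0.24, 0, 0.5],
  [-2.0, 0, -0.25, 0, 0.5],
  [-2.8, 0, -0.21, 0, 0.5],
  [-3.55, 0, -0.09, 0, 0.5],
])

```text
t: 15.05
tool_pos: [0.585, 0.1653, 0.1396]
tool_rot: [0.076, 3.132, 0.004]
contact_force: [0.1, -1.0, 0.4]
opening: 0.0052
```

```bash
python3 -c "
from h import *
d=get_image('wrist');cv2.imwrite('pics/w9.png',d['image'][:,:,::-1])
go(.5338,.1656,.110,177.5)"
```

```text
t 15.10 pos [0.5855 0.1651 0.1395] yaw 177.2 tilt -1.0000 F [ 0.1 -0.4  1. ] open 0.0053 q [ 0.15  0.1   1.75  0.    1.28 -1.37]
shift [ 5.2  -0.21  2.9 ] twist -0.3
```

View pics/w9.png

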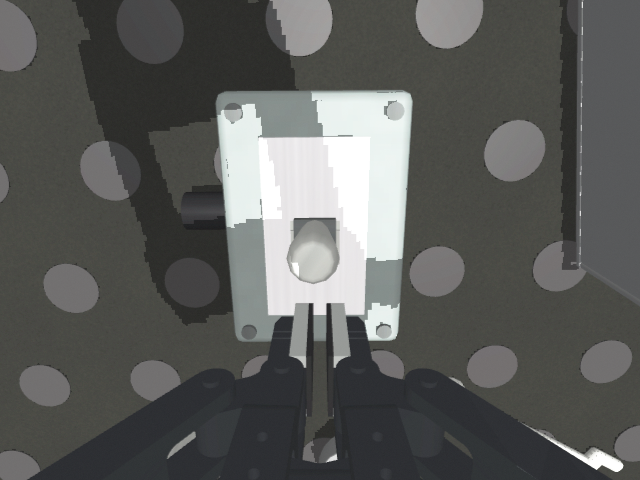

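The bat slipped out of the pads (opening 5 mm). Raise the arm and look.

>>> move_arm([
  [0, 0, -4, 0, 0.5],
  [3, 0, -8, 0, 4.5],
  [8, 0, -8, 0, 4.5],
  [13, 0, -8, 0, 4.5],
  [15, 0, -8, 0, 4.5],
])

```text
t: 15.72
tool_pos: [0.4312, 0.1725, 0.2183]
tool_rot: [0.075, 3.135, 0.004]
contact_force: [-0.2, 0.3, -0.2]
opening: 0.0449
```

```bash
python3 -c "
from h import *
T=get_image('top');S=get_image('side')
a=cv2.resize(T['image'][225:315,195:295,::-1],None,fx=4,fy=4,interpolation=2);b=cv2.resize(S['image'][210:300,345:445,::-1],None,fx=4,fy=4,interpolation=2)
cv2.imwrite('pics/ts10.png',np.hstack([a,b]))
go(.5338,.1656,.110,177.5)"
```

```text
t 15.82 pos [0.4317 0.1725 0.2183] yaw 177.3 tilt -1.0000 F [-0.2 -0.7  0.3] open 0.0447 q [ 0.22 -0.33  2.01  0.    1.46 -1.3 ]
shift [-10.17  -0.23  10.88] twist -0.2
```

View pics/ts10.png

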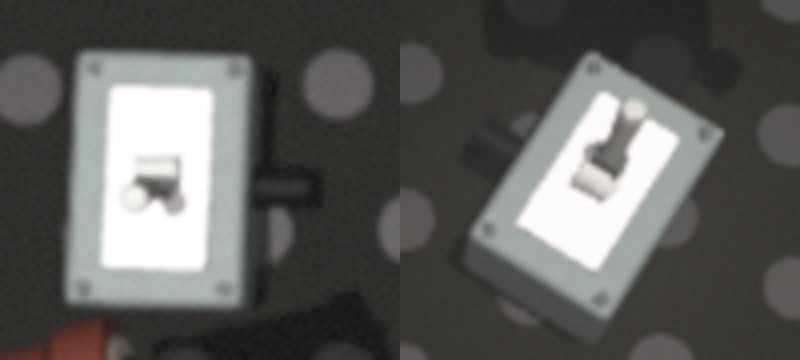

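```bash
python3 -c "
from h import *
T=get_image('top');S=get_image('side')
p=tri(T,np.array([135,198])/4+[194.6,224.6],S,np.array([233,108])/4+[344.6,209.6]);print(p)
v=p-[.5654,.1642,.055];print(np.arctan2(v[0],v[2]),np.linalg.norm(v))
# gate top centre
g=tri(T,np.array([158,167])/4+[194.6,224.6],S,np.array([196,186])/4+[344.6,209.6]);print('gate',g)
T2=T['image'];
"
```

```text
[0.54799609 0.16439807 0.15900326]
-0.16580381835306712 0.10544958077909927
gate [0.57007072 0.16461896 0.07940197]
```

The bat isn't back: its tip is now 105 mm from the pivot at about -0.17 rad. So it hangs with its foot on the gate top, about 10 mm out. I'll regrip it there with full grip force.

```bash
python3 -c "
from h import *
go(.5535,.1645,.19,177.5)"
```

```text
t 15.93 pos [0.4329 0.1721 0.2178] yaw 177.2 tilt -1.0000 F [ 0.6  0.6 -0.1] open 0.0456 q [ 0.22 -0.33  2.01  0.    1.46 -1.3 ]
shift [-12.06  -0.18   2.84] twist -0.3
```

>>> move_arm([
  [-5, 0.0, 0, 0, 4.5],
  [-10, 0.0, 1, 0, 4.5],
  [-12.2, 0.2, 2.8, 0, 4.5],
  [-12.2, 0.2, 2.8, 0, 4.5],
  [-12.2, 0.2, 2.8, 0, 4.5],
], newtons=120)

```text
t: 16.55
tool_pos: [0.5538, 0.1677, 0.188]
tool_rot: [0.077, 3.14, 0.0]
contact_force: [0.0, 0.1, -0.0]
opening: 0.0453
```

```bash
python3 -c "
from h import *
d=get_image('wrist');cv2.imwrite('pics/w11.png',d['image'][:,:,::-1])
go(.5535,.1645,.132,177.5)"
```

```text
t 16.60 pos [0.5537 0.1678 0.1884] yaw 177.2 tilt -1.0000 F [ 0.5 -0.2  0.7] open 0.0450 q [ 0.17 -0.01  1.78  0.    1.37 -1.36]
shift [ 0.01 -0.33  5.64] twist -0.3
```

View pics/w11.png

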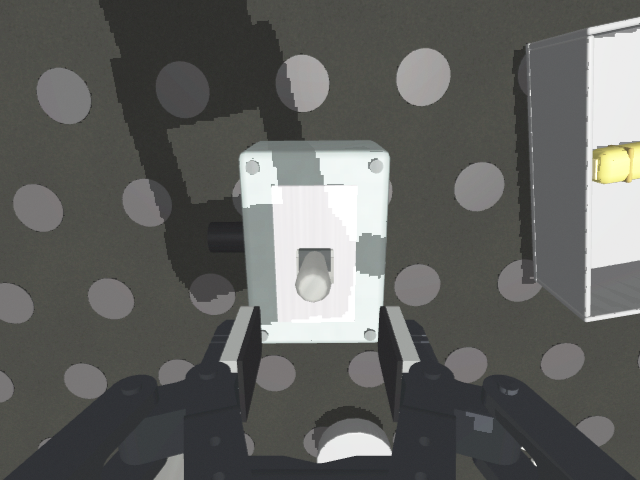

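Wrist view: the bat tip is at (313,285), a few mm left of the jaw centre line. Correct and descend.

```bash
python3 -c "
from h import *
d=get_image('wrist')
for z in(.145,.152,.159):print(ray(d,[[313,287]],z))
print(proj(d,[[.5654,.1642,.07]]))"
```

```text
[[0.54912416 0.16562749 0.145     ]]
[[0.54584689 0.16591049 0.152     ]]
[[0.54256963 0.16619348 0.159     ]]
[[313.95784433 259.58411835]]
```

>>> move_arm([
  [0, -0.3, 2, 0, 4.5],
  [0, -0.3, 4.5, 0, 4.5],
  [0, -0.3, 5.9, 0, 4.5],
  [0, -0.3, 5.9, 0, 4.5],
])

```text
t: 17.15
tool_pos: [0.5519, 0.1644, 0.1266]
tool_rot: [-0.076, -3.137, 0.001]
contact_force: [0.5, -0.7, 0.7]
opening: 0.0452
```

```bash
python3 -c "
from h import *
d=get_image('wrist');cv2.imwrite('pics/w12.png',d['image'][:,:,::-1])
S=get_image('side');crop(S,345,180,445,280,5,'pics/s12.png')
go(.5535,.1645,.132,177.5)"
```

```text
t 17.25 pos [0.5536 0.1647 0.1289] yaw 177.2 tilt -1.0000 F [ 0.4 -0.   0.7] open 0.0451 q [ 0.16  0.04  1.83 -0.    1.27 -1.36]
shift [ 0.   -0.02 -0.31] twist -0.3
```

View pics/w12.png

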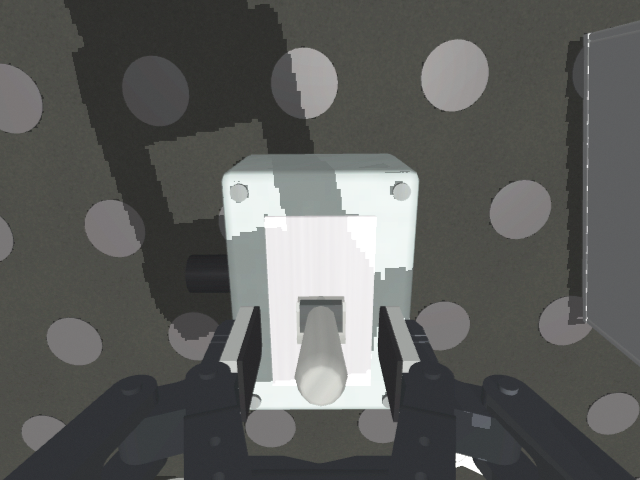

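View pics/s12.png

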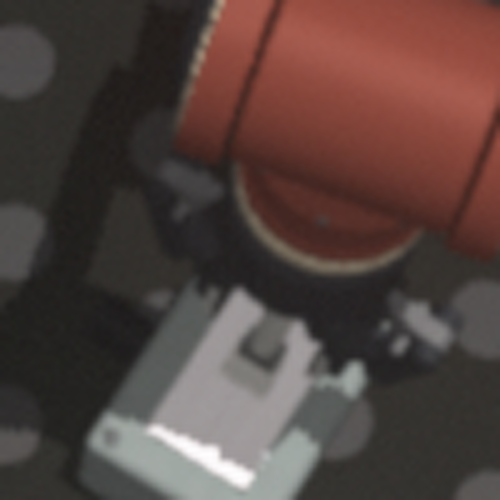

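The bat sits centred between the pads. Grip at 120 N.

>>> move_arm([
  [0, 0, 0, 0, 0],
  [0, 0, 0, 0, 0],
  [0, 0, 0, 0, 0],
  [0, 0, 0, 0, 0],
], newtons=120)

```text
t: 17.75
tool_pos: [0.5541, 0.1649, 0.1298]
tool_rot: [0.076, 3.139, 0.001]
contact_force: [-0.5, 0.0, 5.9]
opening: 0.0126
```

>>> move_arm([
  [0.05, 0, -0.15, 0, 0],
  [0.07, 0, -0.3, 0, 0],
  [0.07, 0, -0.3, 0, 0],
])

```text
t: 18.12
tool_pos: [0.5525, 0.1647, 0.1299]
tool_rot: [0.076, 3.14, 0.0]
contact_force: [5.9, 1.2, -6.9]
opening: 0.0123
```

```bash
python3 -c "
from h import *
d=get_image('wrist');cv2.imwrite('pics/w13.png',d['image'][:,:,::-1])
go(.5535,.1645,.132,177.5)"
```

```text
t 18.18 pos [0.5525 0.1646 0.1299] yaw 177.2 tilt -1.0000 F [ 4.9  1.6 -6.7] open 0.0131 q [ 0.16  0.04  1.83  0.    1.27 -1.36]
shift [-0.1  -0.01 -0.21] twist -0.3
```

View pics/w13.png

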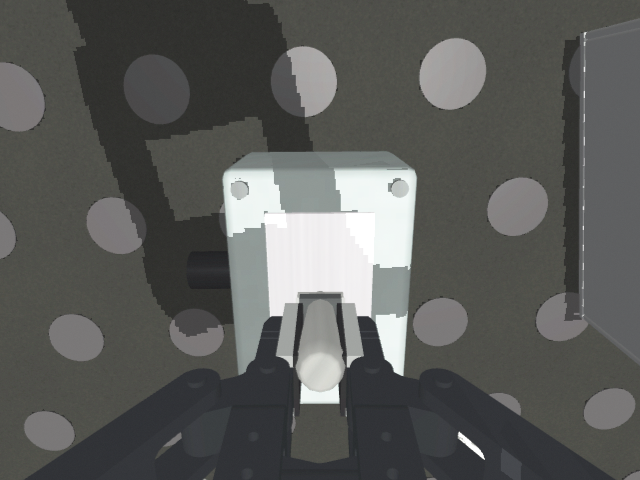

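Tension is 6.7 N, below the spring force, so it hasn't lifted yet. Pull further.

>>> move_arm([
  [-0.05, 0, -0.2, 0, 0],
  [-0.05, 0, -0.4, 0, 0],
  [-0.05, 0, -0.4, 0, 0],
])

```text
t: 18.55
tool_pos: [0.5522, 0.1646, 0.1339]
tool_rot: [-0.076, -3.138, 0.0]
contact_force: [3.2, 1.7, -10.8]
opening: 0.0128
```

```bash
python3 -c "
from h import *
go(.5535,.1645,.132,177.5)"
```

```text
t 18.55 pos [0.5522 0.1646 0.1339] yaw 177.2 tilt -1.0000 F [  3.2   1.7 -10.8] open 0.0128 q [ 0.16  0.04  1.83  0.    1.28 -1.36]
shift [-0.13 -0.    0.19] twist -0.3
```

>>> move_arm([
  [-0.45, 0, -0.06, 0, 0],
  [-0.9, 0, -0.1, 0, 0],
  [-1.35, 0, -0.1, 0, 0],
])

```text
t: 18.92
tool_pos: [0.5626, 0.1641, 0.1336]
tool_rot: [-0.076, -3.128, 0.001]
contact_force: [-7.8, 2.1, -10.8]
opening: 0.0129
```

```bash
python3 -c "
from h import *
go(.5535,.1645,.132,177.5)"
```

```text
t 18.93 pos [0.5626 0.1641 0.1336] yaw 177.2 tilt -0.9999 F [ -7.8   2.1 -10.8] open 0.0129 q [ 0.16  0.07  1.8   0.    1.29 -1.37]
shift [ 0.91 -0.01  0.17] twist -0.3
```

```bash
python3 -c "
from h import *
d=get_image('wrist');cv2.imwrite('pics/w14.png',d['image'][:,:,::-1])
S=get_image('side');crop(S,345,180,445,280,5,'pics/s14.png')
go(.5535,.1645,.132,177.5)"
```

```text
t 19.02 pos [0.5629 0.1641 0.1336] yaw 177.2 tilt -0.9999 F [-6.   2.5 -9.7] open 0.0130 q [ 0.16  0.07  1.8   0.    1.29 -1.37]
shift [ 0.94 -0.    0.17] twist -0.3
```

View pics/w14.png

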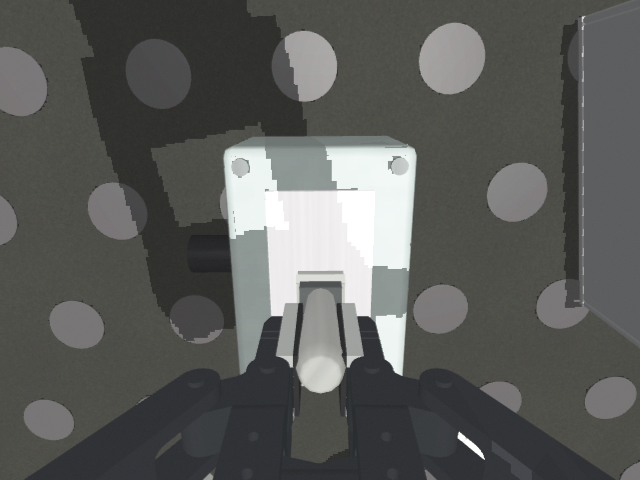

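View pics/s14.png

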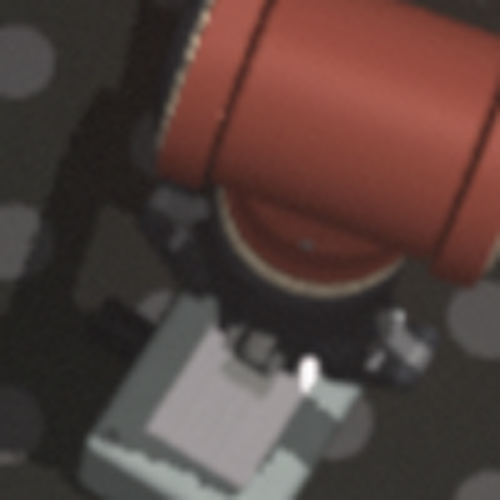

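The bat is still firmly held, and the gate's top strip now shows on its -x side. Carry on along the arc.

>>> move_arm([
  [-0.4, 0, 0, 0, 0],
  [-0.8, 0, 0.02, 0, 0],
  [-1.2, 0, 0.06, 0, 0],
])

```text
t: 19.4
tool_pos: [0.5743, 0.1636, 0.133]
tool_rot: [-0.076, -3.128, 0.001]
contact_force: [-8.8, 1.7, -9.7]
opening: 0.013
```

```bash
python3 -c "
from h import *
d=get_image('wrist');cv2.imwrite('pics/w15.png',d['image'][:,:,::-1])
go(.5535,.1645,.132,177.5)"
```

```text
t 19.45 pos [0.5747 0.1636 0.133 ] yaw 177.2 tilt -0.9999 F [ -7.8   3.1 -10.6] open 0.0128 q [ 0.15  0.09  1.77  0.    1.29 -1.37]
shift [ 2.13 -0.01  0.13] twist -0.3
```

View pics/w15.png

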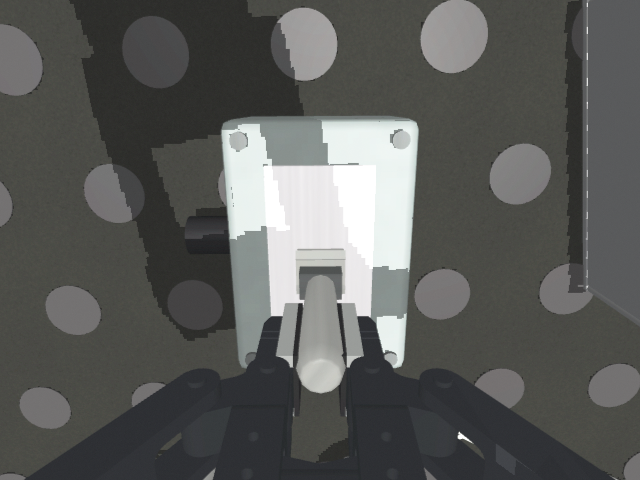

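>>> move_arm([
  [-0.45, 0, 0.06, 0, 0],
  [-0.85, 0, 0.16, 0, 0],
  [-1.2, 0, 0.28, 0, 0],
  [-1.6, 0, 0.42, 0, 0],
])

```text
t: 19.95
tool_pos: [0.5906, 0.1629, 0.1296]
tool_rot: [-0.076, -3.128, 0.001]
contact_force: [-9.0, 2.4, -5.2]
opening: 0.0127
```

```bash
python3 -c "
from h import *
go(.5535,.1645,.132,177.5)"
```

```text
t 19.95 pos [0.5906 0.1629 0.1296] yaw 177.2 tilt -0.9999 F [-9.   2.4 -5.2] open 0.0127 q [ 0.15  0.13  1.73  0.    1.29 -1.38]
shift [ 3.72 -0.02 -0.2 ] twist -0.3
```

>>> move_arm([
  [-0.4, 0, 0.15, 0, 0],
  [-0.8, 0, 0.33, 0, 0],
  [-1.1, 0, 0.5, 0, 0],
  [-1.35, 0, 0.6, 0, 0],
  [-1.35, 0, 0.6, 0, 0],
])

```text
t: 20.58
tool_pos: [0.6052, 0.1622, 0.1246]
tool_rot: [-0.076, -3.131, 0.001]
contact_force: [-7.9, 2.1, -4.7]
opening: 0.0123
```

```bash
python3 -c "
from h import *
d=get_image('wrist');cv2.imwrite('pics/w16.png',d['image'][:,:,::-1])
go(.5535,.1645,.132,177.5)"
```

```text
t 20.62 pos [0.6052 0.1622 0.1246] yaw 177.2 tilt -1.0000 F [-8.1  1.4 -5.3] open 0.0123 q [ 0.14  0.17  1.71  0.    1.28 -1.38]
shift [ 5.18 -0.02 -0.7 ] twist -0.3
```

View pics/w16.png

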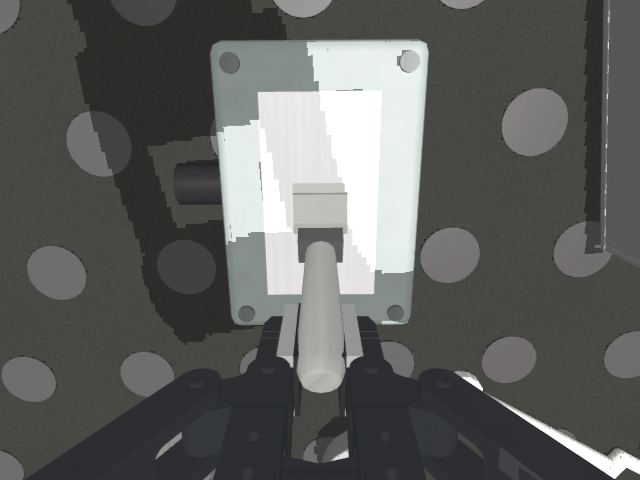

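The foot stands clear on the +x side of the gate, with the bat at about 0.5 rad. Let it sink inward along its length.

>>> move_arm([
  [0.15, 0, 0.35, 0, 0],
  [0.3, 0, 0.7, 0, 0],
  [0.45, 0, 1.05, 0, 0],
  [0.6, 0, 1.3, 0, 0],
  [0.6, 0, 1.3, 0, 0],
])

```text
t: 21.25
tool_pos: [0.6083, 0.1625, 0.1226]
tool_rot: [0.076, 3.126, 0.002]
contact_force: [0.2, -0.9, 16.6]
opening: 0.0127
```

```bash
python3 -c "
from h import *
go(.5535,.1645,.132,177.5)"
```

```text
t 21.25 pos [0.6083 0.1625 0.1226] yaw 177.2 tilt -0.9999 F [ 0.2 -0.9 16.6] open 0.0127 q [ 0.14  0.16  1.71 -0.    1.25 -1.38]
shift [ 5.47 -0.06 -1.02] twist -0.3
```

Resistance: 16 N upward, hardly sunk. Looking.

```bash
python3 -c "
from h import *
d=get_image('wrist');cv2.imwrite('pics/w17.png',d['image'][:,:,::-1])
S=get_image('side');crop(S,330,170,450,290,5,'pics/s17.png')
"
```

```text
(no output)
```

View pics/w17.png

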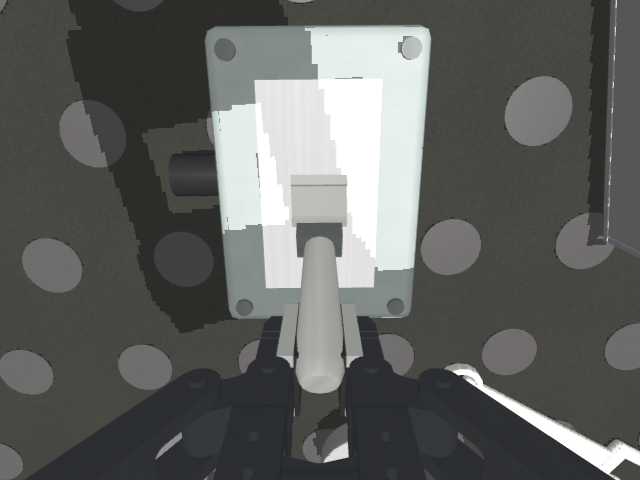

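View pics/s17.png

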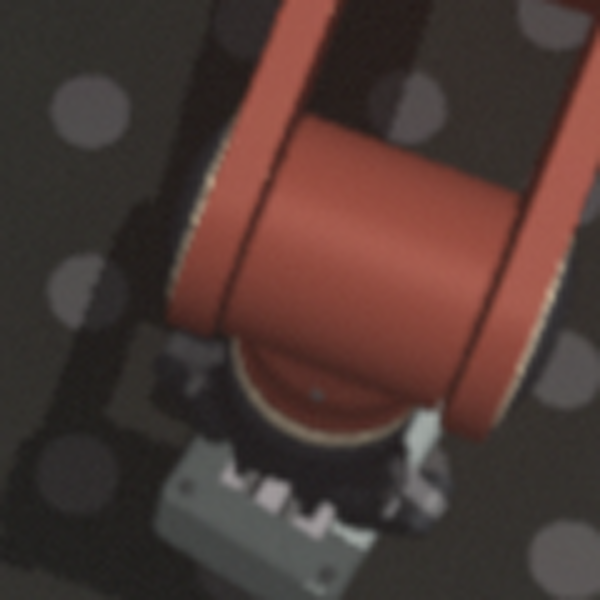

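```bash
python3 -c "
from h import *
d=get_image('wrist')
o=-d['R'].T@d['t'];print('cam',o)
u=np.array([np.sin(.5)*.999,-.044*np.sin(.5),np.cos(.5)]);P=np.array([.5654,.1642,.055])
for th in(.4,.5):
  u=np.array([np.sin(th)*.999,-.044*np.sin(th),np.cos(th)])
  for e in(0,.007,.014):
    print(th,e,'foot top',proj(d,P+(.034+e)*u).round(0),'foot bot',proj(d,P+(.026+e)*u).round(0),'grip',proj(d,P+(.066+e)*u).round(0),'tip',proj(d,P+(.092+e)*u).round(0))
print('gate top',proj(d,[.5654,.1642,.089]), 'top plate corners',proj(d,[[.5,.123,.07],[.504,.211,.07],[.631,.205,.07],[.627,.117,.07]]).round(0).tolist())
go(0,0,0,0)
"
```

```text
cam [0.52339029 0.16706276 0.24616947]
0.4 0 foot top [[317. 237.]] foot bot [[318. 225.]] grip [[317. 298.]] tip [[317. 365.]]
0.4 0.007 foot top [[317. 249.]] foot bot [[317. 236.]] grip [[317. 315.]] tip [[317. 387.]]
0.4 0.014 foot top [[317. 262.]] foot bot [[317. 247.]] grip [[317. 332.]] tip [[317. 410.]]
0.5 0 foot top [[318. 243.]] foot bot [[318. 229.]] grip [[317. 310.]] tip [[317. 379.]]
0.5 0.007 foot top [[318. 256.]] foot bot [[318. 241.]] grip [[317. 327.]] tip [[317. 401.]]
0.5 0.014 foot top [[318. 270.]] foot bot [[318. 254.]] grip [[317. 345.]] tip [[317. 425.]]
gate top [[317.25618671 207.52862274]] top plate corners [[201.0, 34.0], [432.0, 33.0], [408.0, 324.0], [227.0, 325.0]]
t 21.40 pos [0.6083 0.1625 0.1226] yaw 177.2 tilt -0.9999 F [ 0.5 -0.8 17.7] open 0.0126 q [ 0.14  0.16  1.71 -0.    1.25 -1.38]
shift [ 60.14 -19.2   11.36] twist 177.2
```

With the calibration, the observed foot (row about 240) and tip (about 383) match "0.5 rad, fully sunk" (243, 379): the bat had already drawn in through the pads, and I was pressing on it. Ease off, release and rise.

>>> move_arm([
  [0, 0, -0.4, 0, 0],
  [0, 0, -0.8, 0, 0],
  [0, 0, -0.8, 0, 4.5],
  [0, 0, -0.8, 0, 4.5],
  [0, 0, -0.8, 0, 4.5],
])

```text
t: 22.02
tool_pos: [0.6016, 0.1621, 0.12]
tool_rot: [-0.076, -3.139, 0.001]
contact_force: [0.1, -0.1, 0.2]
opening: 0.0452
```

>>> move_arm([
  [0, 0, -4, 0, 4.5],
  [0, 0, -9, 0, 4.5],
  [5, 0, -9, 0, 4.5],
  [11, 0, -9, 0, 4.5],
  [17, 0, -9, 0, 4.5],
])

```text
t: 22.65
tool_pos: [0.4305, 0.1704, 0.2103]
tool_rot: [-0.077, -3.14, 0.0]
contact_force: [0.3, 0.9, 0.6]
opening: 0.045
```

```bash
python3 -c "
from h import *
T=get_image('top');S=get_image('side')
cv2.imwrite('pics/T18.png',T['image'][:,:,::-1])
a=cv2.resize(T['image'][225:315,195:295,::-1],None,fx=4,fy=4,interpolation=2);b=cv2.resize(S['image'][210:300,345:445,::-1],None,fx=4,fy=4,interpolation=2)
cv2.imwrite('pics/ts18.png',np.hstack([a,b]))
P=np.array([.5654,.1642,.055]);q=lambda th,r:P+r*np.array([np.sin(th)*.999,-.044*np.sin(th),np.cos(th)])
for th in(.4,.5):
  for e in(0,.01): print(th,e,(proj(T,q(th,.092+e))-[194.6,224.6])*4,(proj(S,q(th,.092+e))-[344.6,209.6])*4+[400,0])
go(.5535,.1645,.132,177.5)"
```

```text
0.4 0 [[145.56710104  89.95630254]] [[577.02119439 201.8324127 ]]
0.4 0.01 [[143.31577087  79.19050185]] [[575.01919943 203.14557068]]
0.5 0 [[147.50806665  74.03698546]] [[567.91672345 216.77193376]]
0.5 0.01 [[145.49893955  61.45874758]] [[564.84762329 219.83921367]]
t 22.75 pos [0.4265 0.1705 0.208 ] yaw 177.3 tilt -1.0000 F [ 0.9 -0.7 -0.6] open 0.0448 q [ 0.22 -0.33  2.03  0.    1.45 -1.31]
shift [-12.75   0.     7.54] twist -0.2
```

View pics/ts18.png

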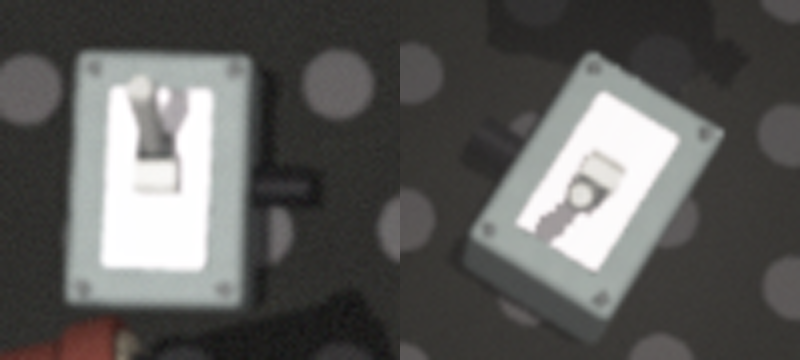

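View pics/T18.png

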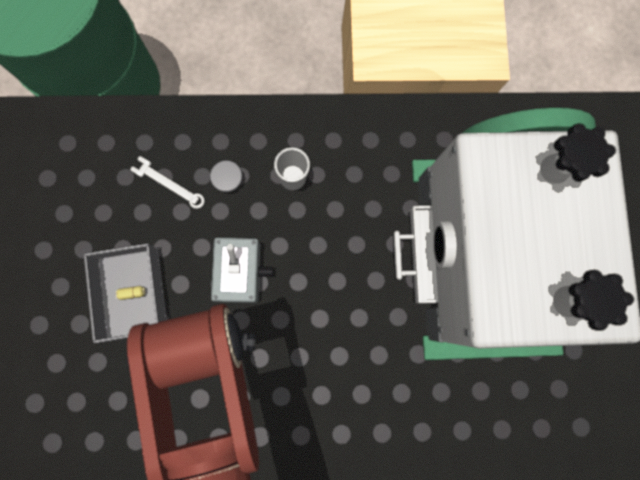

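```bash
python3 -c "
from h import *
T=get_image('top');S=get_image('side')
P=np.array([.5654,.1642,.055])
a=cv2.resize(T['image'][235:275,215:255,::-1],None,fx=10,fy=10,interpolation=2);b=cv2.resize(S['image'][240:280,370:410,::-1],None,fx=10,fy=10,interpolation=2)
cv2.imwrite('pics/z19.png',np.hstack([a,b]))
p=tri(T,np.array([140,88])/4+[194.6,224.6],S,np.array([182,196])/4+[344.6,209.6]);v=p-P;print(p,np.arctan2(v[0],v[2]),np.hypot(v[0],v[2]))
"
```

```text
[0.60056818 0.16375753 0.15109341] 0.35083855836581435 0.10232665731498305
```

View pics/z19.png

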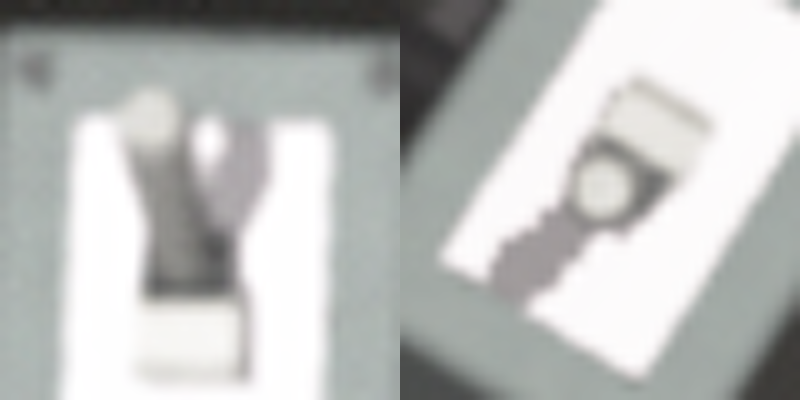

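```bash
python3 -c "
from h import *
import pickle
T,S=pickle.load(open('im0.pkl','rb'))
P=np.array([.5654,.1642,.055])
def f(a,b):
  p=tri(T,a,S,b);v=p-P;print(p.round(4),'th %.3f r %.4f'%(np.arctan2(v[0],v[2]),np.hypot(v[0],v[2])))
f((229.7,246.0),(390.2,258.3))
f((230,246.5),(390.0,258.3))
cv2.imwrite('pics/z0.png',np.hstack([cv2.resize(T['image'][260:300,215:255,::-1],None,fx=10,fy=10,interpolation=2),cv2.resize(S['image'][220:260,385:425,::-1],None,fx=10,fy=10,interpolation=2)]))
for th in(-.5,.35,.4,.5):
  for e in(0,.007): 
    X=P+(.092+e)*np.array([np.sin(th)*.999,-.044*np.sin(th),np.cos(th)]);print(th,e,proj(T,X).round(1),proj(S,X).round(1))
"
```

```text
[0.6011 0.1635 0.1545] th 0.344 r 0.1057
[0.6005 0.1631 0.1521] th 0.347 r 0.1033
-0.5 0 [[229.3 289.1]] [[408.3 230.1]]
-0.5 0.007 [[228.8 290.7]] [[409.5 227.9]]
0.35 0 [[230.8 249.2]] [[390.  258.2]]
0.35 0.007 [[230.4 247.5]] [[389.8 258.2]]
0.4 0 [[231.  247.1]] [[388.9 260.1]]
0.4 0.007 [[230.6 245.2]] [[388.5 260.3]]
0.5 0 [[231.5 243.1]] [[386.6 263.8]]
0.5 0.007 [[231.1 240.9]] [[386.  264.3]]
```

View pics/z0.png

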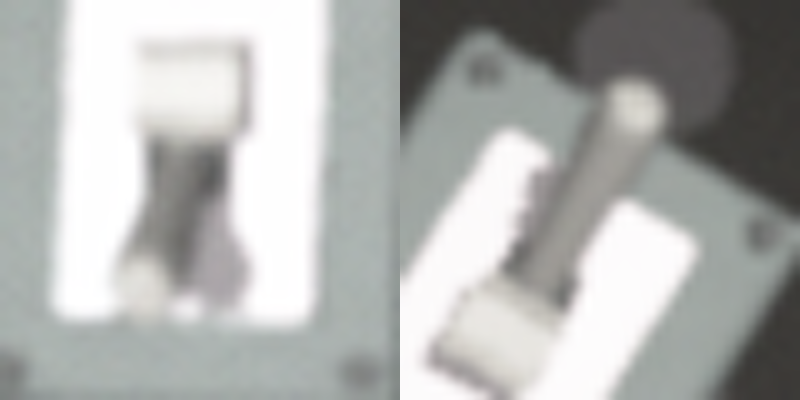

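Compared with the model (which fitted the off pose within 0.5 px), the tip now fits about 0.37 rad and perhaps 5 mm out: past the gate but not fully over or seated. I'll push it on to the +x stop with closed fingers from behind.

>>> move_arm([
  [-5, 0, 0, 0, 0],
  [-10, 0, 0.5, 0, 0],
  [-12.1, 0, 2, 0, 0],
  [-12.1, 0, 2, 0, 0],
])

```text
t: 23.35
tool_pos: [0.5547, 0.164, 0.1889]
tool_rot: [-0.078, -3.138, 0.001]
contact_force: [-1.1, -0.7, -0.4]
opening: -0.0001
```

```bash
python3 -c "
from h import *
go(.548,.1645,.122,177.5)"
```

```text
t 23.35 pos [0.5547 0.164  0.1889] yaw 177.1 tilt -1.0000 F [-1.1 -0.7 -0.4] open -0.0001 q [ 0.16 -0.01  1.78 -0.    1.38 -1.36]
shift [0.65 0.02 6.69] twist -0.4
```

>>> move_arm([
  [0.7, 0, 2, 0, 0],
  [0.7, 0, 5, 0, 0],
  [0.7, 0, 6.7, 0, 0],
  [0.7, 0, 6.7, 0, 0],
])

```text
t: 23.85
tool_pos: [0.5443, 0.1649, 0.1218]
tool_rot: [-0.076, -3.137, 0.001]
contact_force: [0.2, -0.6, -0.2]
opening: -0.0001
```

>>> move_arm([
  [-0.5, 0, 0, 0, 0],
  [-1.0, 0, 0, 0, 0],
  [-1.5, 0, 0, 0, 0],
  [-2.0, 0, 0, 0, 0],
])

```text
t: 24.35
tool_pos: [0.5668, 0.164, 0.1242]
tool_rot: [0.076, 3.14, 0.0]
contact_force: [0.7, 0.4, -0.2]
opening: 0.0001
```

```bash
python3 -c "
from h import *
d=get_image('wrist');cv2.imwrite('pics/w20.png',d['image'][:,:,::-1])
go(.573,.1645,.122,177.5)"
```

```text
t 24.40 pos [0.5672 0.164  0.1241] yaw 177.2 tilt -1.0000 F [-0.3 -0.1 -0.9] open -0.0001 q [ 0.16  0.08  1.8   0.    1.26 -1.37]
shift [-0.58  0.08  0.21] twist -0.3
```

View pics/w20.png

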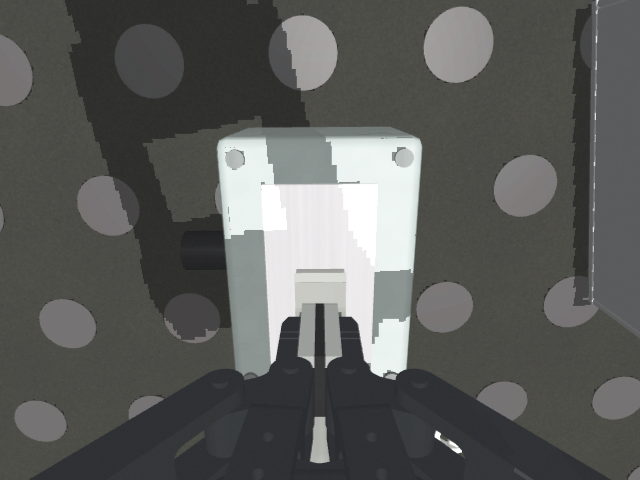

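No contact yet. Continue slowly.

>>> move_arm([
  [-0.3, 0, 0, 0, 0],
  [-0.6, 0, 0, 0, 0],
  [-0.9, 0, 0, 0, 0],
  [-0.9, 0, 0, 0, 0],
])

```text
t: 24.9
tool_pos: [0.5751, 0.1635, 0.1235]
tool_rot: [-0.076, -3.14, 0.0]
contact_force: [-2.4, 0.3, 0.0]
opening: 0.0001
```

>>> move_arm([
  [-0.3, 0, 0, 0, 0],
  [-0.5, 0, 0, 0, 0],
  [-0.5, 0, 0, 0, 0],
])

```text
t: 25.28
tool_pos: [0.5763, 0.1636, 0.123]
tool_rot: [-0.075, -3.13, 0.001]
contact_force: [-15.1, -0.5, 7.3]
opening: -0.0004
```

```bash
python3 -c "
from h import *
go(.573,.1645,.122,177.5)"
```

```text
t 25.27 pos [0.5763 0.1636 0.123 ] yaw 177.2 tilt -0.9999 F [-15.1  -0.5   7.3] open -0.0004 q [ 0.15  0.11  1.77  0.    1.27 -1.37]
shift [0.33 0.08 0.1 ] twist -0.3
```

A firm stop at 15 N. Retreat and inspect.

>>> move_arm([
  [1, 0, 0, 0, 0],
  [2, 0, -3, 0, 0],
  [4, 0, -8, 0, 0],
  [9, 0, -9, 0, 0],
  [14, 0, -9, 0, 0],
])

```text
t: 25.9
tool_pos: [0.4408, 0.1704, 0.2164]
tool_rot: [0.077, 3.134, 0.002]
contact_force: [-0.8, 0.3, 0.9]
opening: -0.0001
```

```bash
python3 -c "
from h import *
T=get_image('top');S=get_image('side')
cv2.imwrite('pics/z21.png',np.hstack([cv2.resize(T['image'][230:270,215:255,::-1],None,fx=10,fy=10,interpolation=2),cv2.resize(S['image'][240:280,370:410,::-1],None,fx=10,fy=10,interpolation=2)]))
go(.573,.1645,.122,177.5)"
```

```text
t 26.00 pos [0.4372 0.1704 0.2134] yaw 177.3 tilt -1.0000 F [ 0.8 -0.3 -0.3] open -0.0003 q [ 0.21 -0.31  2.    0.    1.45 -1.31]
shift [-13.58   0.05   9.15] twist -0.2
```

View pics/z21.png

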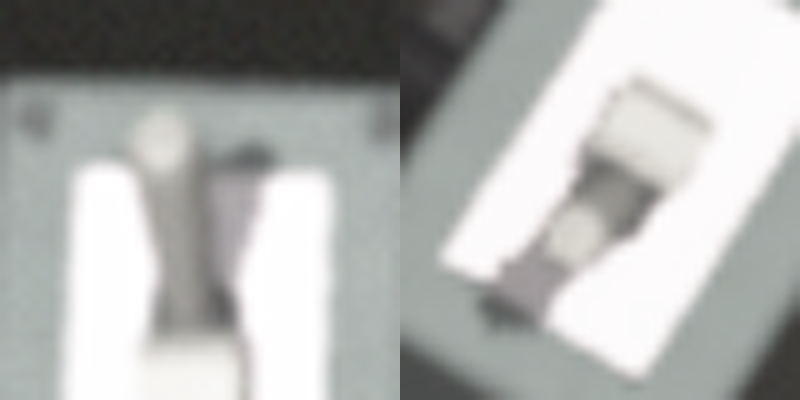

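The tip now fits 0.49 rad, sunk, in both views (model for on, sunk: (231.5,243.1)/(386.6,263.8); seen about (230.8,243.5)/(387.4,263.1)). A close wrist view to confirm the sinking.

>>> move_arm([
  [-5, 0, 0, 0, 0],
  [-8, 0, 0, 0, 0],
  [-8, 0, 0, 0, 0],
  [-8, 0, 0, 0, 0],
])

```text
t: 26.5
tool_pos: [0.5204, 0.1662, 0.2136]
tool_rot: [0.077, 3.14, 0.0]
contact_force: [-0.2, 0.5, -0.0]
opening: 0.0003
```

```bash
python3 -c "
from h import *
d=get_image('wrist');crop(d,220,180,420,330,4,'pics/w22.png')
P=np.array([.5654,.1642,.055])
for th in(.4,.45,.5):
  u=np.array([np.sin(th)*.999,-.044*np.sin(th),np.cos(th)])
  for e in(0,.004,.008):
    print(th,e,[((proj(d,P+(r+e)*u)[0]-[220,180])*4+1.5).round(0).tolist() for r in(.034,.092)])
print('gate',((proj(d,[.5654,.1642,.089])[0]-[220,180])*4),'corners',((proj(d,[[.5,.123,.07],[.504,.211,.07],[.631,.205,.07],[.627,.117,.07]])-[220,180])*4).round(0).tolist())
go(.573,.1645,.122,177.5)"
```

```text
0.4 0 [[398.0, 555.0], [399.0, 877.0]]
0.4 0.004 [[398.0, 574.0], [399.0, 903.0]]
0.4 0.008 [[398.0, 593.0], [399.0, 930.0]]
0.45 0 [[399.0, 561.0], [399.0, 891.0]]
0.45 0.004 [[399.0, 580.0], [399.0, 918.0]]
0.45 0.008 [[399.0, 600.0], [399.0, 946.0]]
0.5 0 [[399.0, 566.0], [399.0, 904.0]]
0.5 0.004 [[399.0, 586.0], [399.0, 932.0]]
0.5 0.008 [[399.0, 607.0], [399.0, 960.0]]
gate [396.5881162  490.80495802] corners [[129.0, 94.0], [661.0, 92.0], [628.0, 745.0], [164.0, 746.0]]
t 26.55 pos [0.52   0.1663 0.2136] yaw 177.2 tilt -1.0000 F [ 0.  -0.4  0.8] open 0.0000 q [ 0.17 -0.11  1.83  0.    1.42 -1.35]
shift [-5.3   0.08  9.16] twist -0.3
```

View pics/w22.png

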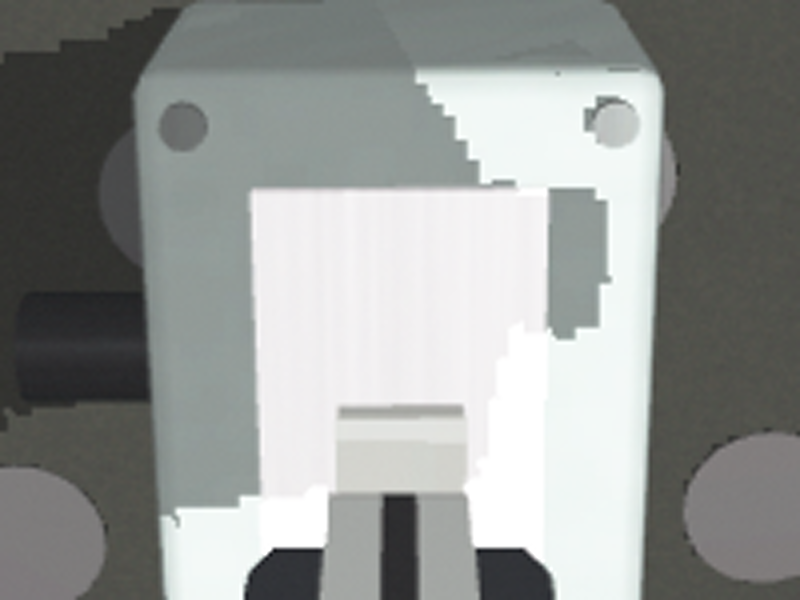

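The fingers hide the bat; move farther out and open them.

>>> move_arm([
  [-5, 0, 0, 0, 8],
  [-10, 0, 0, 0, 8],
  [-11, 0, 0, 0, 8],
  [-11, 0, 0, 0, 8],
  [-11, 0, 0, 0, 8],
])

```text
t: 27.18
tool_pos: [0.6289, 0.1612, 0.2139]
tool_rot: [-0.075, -3.14, -0.0]
contact_force: [-0.2, 1.0, 0.2]
opening: 0.08
```

```bash
python3 -c "
from h import *
d=get_image('wrist');crop(d,220,150,420,300,4,'pics/w23.png')
P=np.array([.5654,.1642,.055])
for th in(.4,.45,.5):
  u=np.array([np.sin(th)*.999,-.044*np.sin(th),np.cos(th)])
  for e in(0,.004,.008):
    print(th,e,[((proj(d,P+(r+e)*u)[0]-[220,150])*4+1.5).round(0).tolist() for r in(.034,.092)])
print('gate',((proj(d,[.5654,.1642,.089])[0]-[220,150])*4),'corners',((proj(d,[[.5,.123,.07],[.504,.211,.07],[.631,.205,.07],[.627,.117,.07]])-[220,150])*4).round(0).tolist())
go(.573,.1645,.122,177.5)"
```

```text
0.4 0 [[397.0, 33.0], [396.0, 273.0]]
0.4 0.004 [[397.0, 47.0], [396.0, 294.0]]
0.4 0.008 [[397.0, 61.0], [396.0, 315.0]]
0.45 0 [[397.0, 42.0], [397.0, 301.0]]
0.45 0.004 [[397.0, 57.0], [397.0, 323.0]]
0.45 0.008 [[397.0, 73.0], [397.0, 345.0]]
0.5 0 [[397.0, 52.0], [397.0, 327.0]]
0.5 0.004 [[397.0, 68.0], [397.0, 350.0]]
0.5 0.008 [[397.0, 85.0], [397.0, 374.0]]
gate [394.80273656 -58.08890112] corners [[89.0, -519.0], [698.0, -521.0], [655.0, 319.0], [134.0, 320.0]]
t 27.23 pos [0.6289 0.1612 0.214 ] yaw 177.3 tilt -1.0000 F [0.3 0.6 0.1] open 0.0800 q [ 0.14  0.13  1.59  0.    1.42 -1.39]
shift [5.6  0.06 9.2 ] twist -0.2
```

View pics/w23.png

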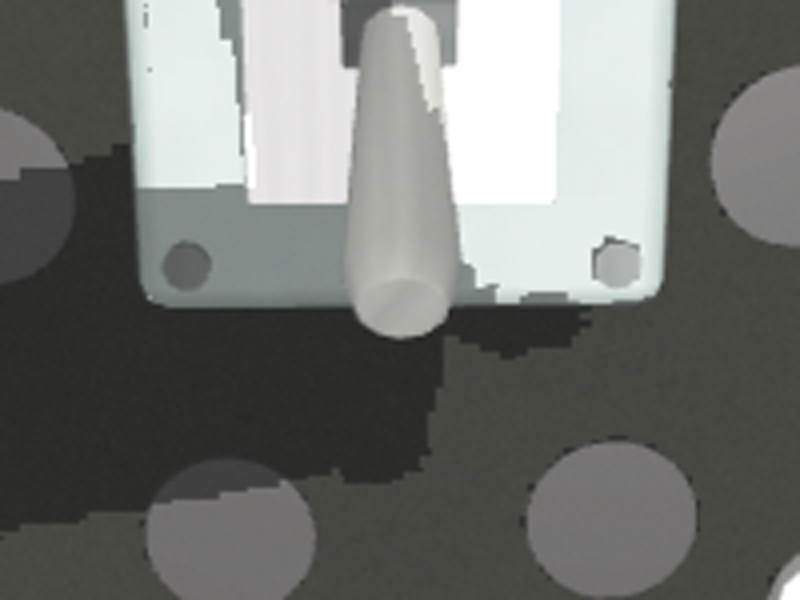

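The end face is at (402,308). The box's front edge sits about 15 px above its prediction, so corrected this is about 323, against 327 for 0.5 rad fully sunk (350 would mean 4 mm out). The bat is on and locked. A last whole-scene check with the arm moved clear.

>>> move_arm([
  [0, 0, -5, 0, 8],
  [6, 0, -6, 0, 8],
  [12, 0, -6, 0, 8],
  [18, 0, -6, 0, 8],
  [18, 0, -6, 0, 8],
])

```text
t: 27.85
tool_pos: [0.4459, 0.17, 0.2729]
tool_rot: [-0.073, -3.141, -0.0]
contact_force: [0.9, -0.2, 0.6]
opening: 0.0799
```

```bash
python3 -c "
from h import *
import pickle
T0,S0=pickle.load(open('im0.pkl','rb'))
T=get_image('top');S=get_image('side');cv2.imwrite('pics/S24.png',S['image'][:,:,::-1])
# bystander region change
for n,a,b,(x0,y0,x1,y1) in(('top bystanders',T0,T,(125,140,320,215)),('side bystanders',S0,S,(270,280,445,425))):
  print(n,np.mean(cv2.absdiff(a['image'],b['image'])[y0:y1,x0:x1].max(2)>40))
go(0,0,0,0)"
```

```text
top bystanders 0.0
side bystanders 0.0
t 27.95 pos [0.4495 0.1698 0.2742] yaw 177.3 tilt -1.0000 F [0.1 0.1 0.6] open 0.0801 q [ 0.21 -0.32  1.91 -0.    1.55 -1.32]
shift [ 44.15 -19.12  27.32] twist 177.3
```

View pics/S24.png

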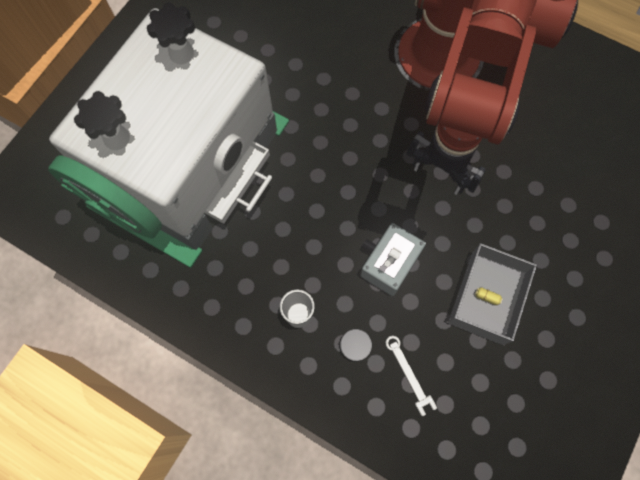

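Cane in the bin (487,297), tray home, bat over to +x (390,258), bystanders unchanged. Handing in.

```bash
python3 -c "
from station import order
print(order.finish_job())"
```

```text
the job is handed in; nothing more can be done
None
```

The press is ready and the job was handed in at about 28 s: the cane stub is in the scrap bin, the tray is home, and the toggle is over on the + side and locked. The steps were done in the order asked.

**Final checks**
- **Tray:** it came up against a firm stop at about 27 N. The handle measured 67 mm in front of the plate, against 65 mm nominal.
- **Bat:** the top and side views put it at about 0.49 rad. The wrist view fits 0.5 rad and fully sunk, to about 1 mm; that figure includes a correction of about 15 px for the camera calibration.
- **Bystanders:** the cup, spare knob and spanner showed no change in either view.
- **Robot:** it was clear of everything when I handed in.

**What went wrong on the way**
- **First swing:** the bat slipped out of the pads and hung on the gate. I gripped it again there at 120 N and took it across.
- **Second release:** I took the bat as fully seated from one wrist view, while I was pressing on it with about 17 N. The top and side views disagreed, showing about 0.37 rad and a few mm out. I then pushed it on to its stop with closed fingers, at about 15 N. So the last part of the swing was a push, not a held flip.

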